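Tighten the desk lamp's arm nut

TASK

The nut that clamps the arm of this desk lamp has come loose. Screw it down clockwise with the fingers until it stops finger-tight, then take the wrench that fits it from the mat and tighten it about another eighth of a turn (45 degrees) with that wrench, without overdoing it. Take the wrench off the nut, lay it flat back on the mat, and leave the other things where they are.

Things in the scene. Friction and masses are not known exactly. Their poses are not given: they have to be found in the camera images.
- lamp: Grey desk lamp, fixed. Origin: table height, on the upright nut axis. Round foot 170 mm across, 22 high; boss 42 across; arm eye 46 across, top at 60 mm; washer to 63; nut 64 to 94; 20 mm stub through it ends at 106 mm. The arm, a 15 mm bar at height 55, leaves along own +x to a white shade 148 across, at 235 to 325 mm from the axis. Other sides are clear.
- nut: Bare steel hexagon nut, 36 mm across flats (flats 20.8 mm wide), 30 mm high. Origin: on its upright axis, at its underside, 64 mm above the table. Own x is square to one pair of flats (others every 60 degrees) and turns with it. Captive: turns, never rises. Drag 0.16 N m; it meets its seat after 0.15 to 0.42 turn clockwise seen from above, how far is not known beforehand.
- snug (a joint): Finger-tightening of the nut, rad: stays 0 while the nut is still running loose; once it meets its seat it rises with clockwise turning, against about 0.4 N m, to its stop at 0.15 (above 0.08 counts as finger-tight). After that the nut takes 1.8 N m.
- clamp (a joint): Turn of the nut beyond finger-tight, rad, clockwise seen from above positive; starts at 0, takes about 1.8 N m and stays where it is left. An eighth of a turn is 0.785.
- mat: Grey felt tool mat, fixed, 260 (own x) by 270 (own y) by 3 mm. Origin: centre of its underside.
- wrench: Larger flat open-ended wrench, 200 mm long, 0.26 kg; it fits the nut. Origin: underside of the handle, at the gripping place. Own x to the jaw, z up. Dark handle 20 mm wide, 14 thick, x = -75 to +70 mm. Bright head 12 thick (1 to 13 above the underside), 64 wide; jaw 38 wide, its floor at x = 82, prong ends at x = 125. Lies on the mat at the start.
- wrench_jaw (a point): Middle of the large wrench's jaw, where the nut's axis lies when fitted: 105 mm along own x from the wrench's origin, 7 mm above its underside. The jaw opens to own +x. Fitted, own x is parallel to a pair of the nut's flats, 1 mm play each side.
- small_wrench: Bystander: similar, smaller wrench, 160 mm long, jaw 26 mm, too small for the nut. Lies on the mat about 120 mm beside the other; which lies where varies. Origin and axes as for the large one.
- tin: Bystander: plain closed metal tin, 68 mm across, 55 mm tall. Origin: centre of its underside.
- tape_roll: Bystander: roll of silver tape lying flat, 100 mm across, 45 mm high. Origin: centre of its underside.
- cup: Bystander: clear plastic cup, 72 mm across, 100 mm tall. Origin: centre of its underside.
Things that resemble listed ones, but are neither listed nor needed, are in the scene too. What is shaped like the wrench but orange is not meant.

How it is judged:
By the outcome, as a careful person would: the job done as asked, in the order asked, and still so for the second after the job is handed in, with the robot touching nothing.
It also fails if it takes over 72 s, if anything falls off the work surface, if the arm or the gripper's body presses on something with over 40 N, if the wrist force passes 120 N, or if a joint passes its speed limit or range.

ROBOT

A 6-joint arm with a two-finger parallel gripper is mounted at the origin on the work surface. World frame = base frame: x ahead of the robot, y to its left, z up, the work surface at z = 0. Lengths are in m, angles in rad, forces in N, time in s.
With the tool pointing down it reaches from about 0.375 to 0.975 m from the base axis. Payload 3.8 kg.
Tool frame: the origin (TCP) lies midway between the tips of the shut fingers; the grasp point (between the pads) lies 19 mm behind it; z points along the fingers, y is the line along which they close (so a half turn about z gives the same grasp; the last joint's range is limited). The gripper opens to 88 mm and grips with 3 to 60 N. Pads are 18 mm wide; open, the fingers measure 123 mm over their backs; the gripper's body (75 mm by 187 mm) begins 45 mm behind the grasp point.
Start: joints at [1.064, 0.264, 1.604, -0, 1.274, -0.037], TCP at [0.306, 0.602, 0.239] pointing down, gripper open.
Joint ranges: [-2.63, 2.63], [-0.94, 2.18], [0.31, 2.57], [-1.31, 4.45], [0, 2.66], [-2.55, 2.55]. Speed limits (rad/s): [2.57, 2.57, 3.14, 3.14, 3.14, 3.14].

INTERFACE

Orientations are given as a 3x3 rotation matrix whose columns are the frame's x, y, z axes.
In Python, from plant import robot gives the robot as it stands.
- The arm moves only by the shell command python3 -m jog 'ROWS' [OPENING]. ROWS is JSON, a list of rows, each a list of 6 numbers: the shift along the tool's x, y, z in m, then the turn, a rotation vector about the tool's x, y, z in rad. In form: [[x, y, z, rx, ry, rz], ...]. A call has 1 to 5 rows; each row is the pose to reach, as a shift and turn from the pose commanded when the call began, along the tool's axes at that moment; what a row does not reach only later rows make up. A row lasts 1/10 s, in which the tool goes at most 50 mm and 8.59 degrees, less where a joint would pass 70% of its speed; a pose out of reach is approached as far as the arm can. A call with a gripper value outside its range is refused whole. OPENING is the gripper command: -1 is fully open, 1 is shut, values between are in proportion, set as the call begins (- or left out, the last holds). The fingers move at their own pace and stop on an object; the grip force is fixed at half the most. Time passes only in rows, so rows that repeat a pose let the fingers close. It gives the time, the measured TCP pose, the force, the opening and the grip force at its end, in the units of the state.
- robot.observe(): the state, without advancing time (a new reading comes with each control period).
- robot.read_camera(name): name is "scene" or "top" or "wrist"; returns (picture, depth): 400x640x3 uint8, red, green, blue; 400x640 float32, m along the optical axis (not along the pixel's ray), 0 where there is no reading.
- robot.calibration(name): a dict with "fovy" (degrees; the focal length in pixels is half the picture's height over the tangent of half this angle, whatever the lens; pixels are square), "cx", "cy" (the principal point, pixels), "k1" (the pictures are not rectified: a ray, as slopes to the right and down, at radius r is drawn at 1 + k1 r^2 times it, then the intrinsics apply), "rvec" (rotation vector, rad) and "tvec" (3), from world to camera coordinates, as OpenCV has them; the wrist camera has in their place "tool_from_camera" (4x4, takes a point from camera to tool coordinates, whose origin is the TCP and whose axes are the flange's). Camera axes: x right, y down, z forward; pixel columns grow to the right and rows downward; lengths in m; the calibration is good to about 2 mm. A picture is of the moment at which its call begins: read the wrist's pose just before it. calibration takes no time and is no camera call.
- robot.hand_in(): hands the job in; it is judged then, once.
The state is a dict: "clock": time; "q": joint angles; "joint_velocities": joint speeds; "joint_efforts": joint torques, N m; "eef_pos": TCP position; "eef_rot": TCP orientation; "ft_force": force on the tool from outside, world axes, zero at the start; "ft_torque": the same for the moment, N m; "opening": opening from 0.0 (shut) to 1.0 (fully open); "finger_force": force on a finger pad.
Only numpy, scipy, OpenCV 4.12 (cv2) and the standard library are available. Lean on these libraries where they do the work, as an engineer would, in place of code of your own. Each camera call takes 0.05 s, during which the arm holds its last target. There are 200 camera calls.

## Working session

There is one attempt and no reset: what is moved stays moved. The work goes in short steps, Python scripts to look and compute and a shell command to move; the robot and the scene stay as the last step left them, time stands still between calls to the robot, and variables do not carry over. Pictures are saved under pics/ and viewed, at most 10 in all, crops included, and the job is handed in when it is done.

```bash
ls; mkdir -p pics
cat > h.py <<'E'
import numpy as np, cv2
from plant import robot
def intr(c):
    f=200/np.tan(np.radians(c["fovy"])/2); return f,c["cx"],c["cy"],c["k1"]
def cam(name,st=None):
    c=robot.calibration(name)
    if name=="wrist":
        T=np.array(c["tool_from_camera"]); R=np.array(st["eef_rot"]).reshape(3,3)
        return R@T[:3,:3], R@T[:3,3]+np.array(st["eef_pos"])
    R=cv2.Rodrigues(np.array(c["rvec"],float))[0]; return R.T, -R.T@np.array(c["tvec"],float).ravel()
def rays(name,uv,st=None):
    c=robot.calibration(name); f,cx,cy,k=intr(c)
    uv=np.atleast_2d(uv).astype(float)
    und=cv2.undistortPoints(uv[:,None],np.array([[f,0,cx],[0,f,cy],[0,0,1]]),np.array([k,0,0,0.]))[:,0]
    R,o=cam(name,st); return o,np.c_[und,np.ones(len(und))],R
def onplane(name,uv,z,st=None):
    o,d,R=rays(name,uv,st); w=d@R.T; return o+w*((z-o[2])/w[:,2])[:,None]
def bydepth(name,uv,dep,st=None):
    o,d,R=rays(name,uv,st); uv=np.atleast_2d(uv).astype(int)
    return o+(d*dep[uv[:,1],uv[:,0]][:,None])@R.T
def project(name,P,st=None):
    c=robot.calibration(name); f,cx,cy,k=intr(c); R,o=cam(name,st)
    p=(np.atleast_2d(P)-o)@R; s=p[:,:2]/p[:,2:]; s=s*(1+k*(s**2).sum(1))[:,None]
    return s*f+[cx,cy]
def shot(name,fn):
    st=robot.observe(); im,d=robot.read_camera(name); cv2.imwrite(f"pics/{fn}.png",im[:,:,::-1]); np.savez(f"pics/{fn}.npz",im=im,d=d,pos=st["eef_pos"],rot=st["eef_rot"]); return im,d,st
def load(fn):
    z=np.load(f"pics/{fn}.npz"); return z["im"],z["d"],dict(eef_pos=z["pos"],eef_rot=z["rot"])
E
python3 - <<'E'
from h import *
for n in("top","scene"): shot(n,n+"0"); print(n,cam(n)[1],robot.calibration(n)["fovy"])
shot("wrist","wrist0"); s=robot.observe(); print(s); print(robot.calibration("wrist"))
E
```

```text
pics
top [0.39895611 0.01189573 1.2949595 ] 52.99548766038601
scene [1.00764105 0.26415822 0.9767794 ] 50.30910937263453
{'clock': 0.15, 'q': array([ 1.06408862e+00,  2.64604202e-01,  1.60507355e+00, -3.77970963e-05,
        1.27370326e+00, -3.68630086e-02]), 'joint_velocities': array([ 1.10292268e-04, -1.43367141e-03, -1.75967781e-03, -4.63481693e-05,
       -1.13051102e-03, -7.91194942e-04]), 'joint_efforts': array([ 3.41888417e-04, -5.02849495e+01, -3.57467365e+01,  7.27799744e-02,
        2.50173704e-02, -8.27007216e-05]), 'eef_pos': array([0.30532265, 0.60137002, 0.23765062]), 'eef_rot': array([[-8.91643622e-01,  4.52737178e-01, -8.36292836e-04],
       [ 4.52737949e-01,  8.91642221e-01, -1.58118560e-03],
       [ 2.98124961e-05, -1.78847556e-03, -9.99998400e-01]]), 'ft_force': array([ 0.92889989, -0.95926615, -1.05208818]), 'ft_torque': array([ 0.04136996, -0.02968522, -0.01594821]), 'finger_force': 0.0, 'opening': 1.000102207594498}
{'fovy': 70.51621745456278, 'cx': 317.33495173786, 'cy': 198.84113617235772, 'k1': -0.014090930503269851, 'tool_from_camera': array([[-2.33116397e-05, -9.57610151e-01, -2.88067349e-01,
         7.57486093e-02],
       [ 9.99999922e-01, -1.36240511e-04,  3.71974327e-04,
         6.69608477e-04],
       [-3.95452834e-04, -2.88067318e-01,  9.57610079e-01,
        -1.46718464e-01],
       [ 0.00000000e+00,  0.00000000e+00,  0.00000000e+00,
         1.00000000e+00]])}
```

View pics/top0.png

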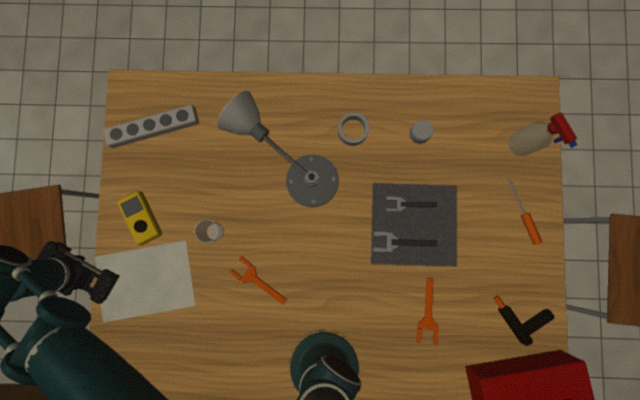

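View pics/scene0.png

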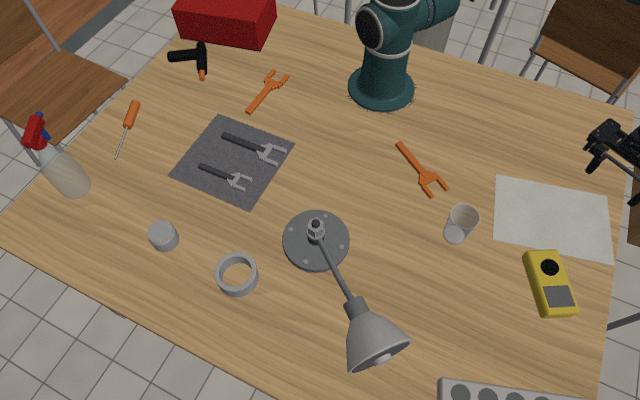

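Top view: the large wrench is on the mat with its head at (386,242) and handle to (437,242). The small wrench is at (387–437,204). The nut is at (312,177), with the lamp arm leaving up-left to the shade at (240,115). The tape roll is at (353,128), the tin at (421,131) and the cup at (209,231).

Could be mistaken for the wrench: small dark wrench (412,204), orange ones (258,282) and (428,310). I choose the dark one at (410,242), which has the larger jaw.

Run:
```python
from h import *
def tri(a,b):
    P=[]
    o1,d1,R1=rays("top",a);o2,d2,R2=rays("scene",b)
    u=(R1@d1[0]);v=(R2@d2[0]);A=np.c_[u,-v];t=np.linalg.lstsq(A,o2-o1,rcond=None)[0]
    p,q=o1+t[0]*u,o2+t[1]*v; return ((p+q)/2).round(4),np.linalg.norm(p-q).round(4)
print("stub",tri((312,176.5),(316,222)))
print("wr handle end",tri((437,242.5),(222,136)))
im,d,st=load("top0"); im2,d2,_=load("scene0")
for n,uv in dict(nut=(312,177),foot=(300,195),armA=(275,145),armB=(290,158),head=(390,242),hend=(436,242),h0=(400,242),sm=(430,204),sm0=(408,204),mat=(420,223),tape=(353,128),cup=(209,231),shade=(240,115)).items():
    print(n,bydepth("top",uv,d).round(4)[0])
a=im[160:290,330:480][:,:,::-1]; b=im[140:215,270:355][:,:,::-1]
cv2.imwrite("pics/crop.png",np.hstack([cv2.resize(a,None,fx=3,fy=3)[:390],cv2.resize(b,(330,390),interpolation=cv2.INTER_CUBIC)]))
```

```text
stub (array([0.5815, 0.0496, 0.0984]), np.float64(0.0044))
wr handle end (array([ 3.925e-01, -3.519e-01,  2.000e-04]), np.float64(0.0037))
nut [0.5798 0.0473 0.1051]
foot [0.5342 0.087  0.0166]
armA [0.684  0.1664 0.0666]
armB [0.6447 0.1187 0.0623]
head [ 0.3913 -0.2018  0.0156]
hend [ 0.395  -0.3459  0.0162]
h0 [ 0.3921 -0.2333  0.0153]
sm [ 0.5144 -0.3264  0.02  ]
sm0 [ 0.5131 -0.2578  0.0164]
mat [ 0.454 -0.298  0.007]
tape [ 0.7622 -0.0806 -0.0029]
cup [0.4122 0.3775 0.0057]
shade [0.7577 0.2658 0.1311]
```

View pics/crop.png

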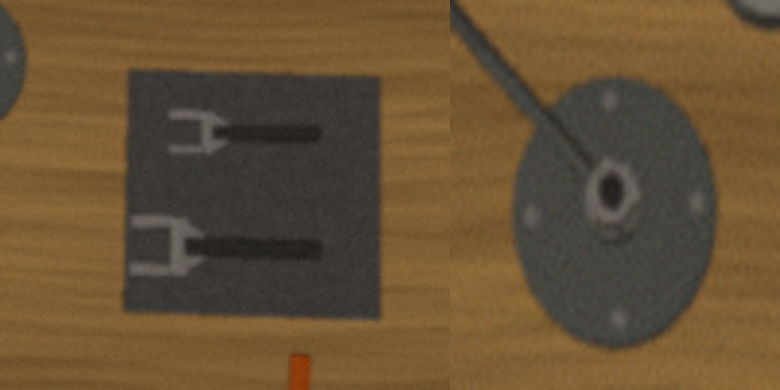

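The crop confirms it: dark large-jawed wrench at (410,242) in the top view, jaw toward +y. Now moving over the nut to look.

```bash
cat >> h.py <<'E'
def delta(pos,yaw=None):
    s=robot.observe(); R=np.array(s["eef_rot"]).reshape(3,3); y0=np.arctan2(R[1,0],R[0,0])
    print("now",np.round(s["eef_pos"],4),"yaw",round(np.degrees(y0),2),"q6",s["q"][5].round(2),"F",np.round(s["ft_force"],1),"Mz",s["ft_torque"][2].round(2),"op",round(s["opening"],3),"t",s["clock"])
    if yaw is not None:
        Rt=R@cv2.Rodrigues(np.array([0,0,0.]))[0]; c,n=np.cos(np.radians(yaw)),np.sin(np.radians(yaw))
        G=np.array([[c,n,0],[n,-c,0],[0,0,-1.]]); rv=cv2.Rodrigues(R.T@G)[0].ravel()
    else: rv=np.zeros(3)
    print("delta",np.round(R.T@(np.array(pos)-s["eef_pos"]),4),rv.round(4))
E
python3 -m jog '[[-0.2,-0.15,0,0,0,0],[-0.2,-0.15,0,0,0,0],[-0.2,-0.15,0,0,0,0],[-0.2,-0.15,0,0,0,0],[-0.2,-0.15,0,0,0,0]]'
python3 -m jog '[[-0.2,-0.15,0,0,0,0],[-0.2,-0.15,0,0,0,0],[-0.2,-0.15,0,0,0,0],[-0.2,-0.15,0,0,0,0],[-0.2,-0.15,0,0,0,0]]'
python3 -c "
from h import *
delta([.58,.048,.2],153)"
```

```text
clock: 0.65
eef_pos: [0.4163, 0.3757, 0.2384]
eef_rot: [[-0.892, 0.452, -0.0], [0.452, 0.892, -0.0], [-0.0, -0.0, -1.0]]
ft_force: [1.6, 0.7, 0.5]
opening: 0.999
finger_force: 0.0
clock: 1.15
eef_pos: [0.5268, 0.1513, 0.2386]
eef_rot: [[-0.892, 0.453, 0.0], [0.453, 0.892, 0.0], [-0.0, 0.0, -1.0]]
ft_force: [0.6, 0.3, 0.1]
opening: 1.0
finger_force: 0.0
now [0.5268 0.1513 0.2386] yaw 153.08 q6 -0.87 F [0.6 0.3 0.1] Mz -0.0 op 1.0 t 1.15
delta [-0.0942 -0.068   0.0386] [0.0001 0.     0.0014]
```

```bash
python3 -m jog '[[-0.094,-0.068,0.039,0,0,0],[-0.094,-0.068,0.039,0,0,0],[-0.094,-0.068,0.039,0,0,0],[-0.094,-0.068,0.039,0,0,0]]'|tail -5
python3 -c "
from h import *
shot('wrist','nut1')"
```

```text
eef_pos: [0.5793, 0.0472, 0.1977]
eef_rot: [[-0.89, 0.456, -0.003], [0.456, 0.89, -0.001], [0.002, -0.002, -1.0]]
ft_force: [-0.1, 0.1, 0.2]
opening: 0.999
finger_force: 0.0
```

View pics/nut1.png

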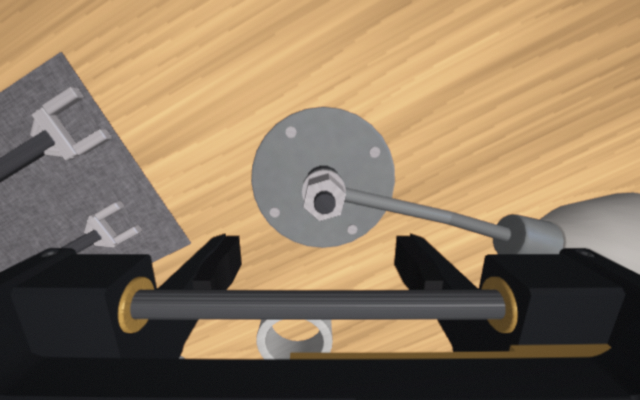

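The wrist view shows the nut's top face around (324,195), the dark stub at (325,202) and the lamp arm leaving to the right. Now the hexagon fit from the top face.

```bash
cat > nut.py <<'E'
import sys
from h import *
def nut(fn,box,name="wrist",thr=None):
    im,d,st=load(fn); x0,y0,x1,y1=box
    g=cv2.resize(cv2.cvtColor(im,cv2.COLOR_RGB2GRAY)[y0:y1,x0:x1],None,fx=6,fy=6,interpolation=cv2.INTER_CUBIC)
    t=thr or cv2.threshold(g,0,255,cv2.THRESH_OTSU)[0]
    m=((g>t)*255).astype(np.uint8); k=cv2.connectedComponentsWithStats(m)
    cs=cv2.findContours(m,cv2.RETR_EXTERNAL,cv2.CHAIN_APPROX_NONE)[0]
    c=max(cs,key=cv2.contourArea); h=cv2.convexHull(c)[:,0]
    uv=(h+.5)/6-.5+[x0,y0]
    P=onplane(name,uv,0.094,st)[:,:2]
    hull=cv2.approxPolyDP(cv2.convexHull(c),6,True)[:,0]
    o=cv2.cvtColor(g,cv2.COLOR_GRAY2BGR); cv2.polylines(o,[hull.reshape(-1,1,2)],True,(0,0,255),1); 
    Q=onplane(name,(hull+.5)/6-.5+[x0,y0],0.094,st)[:,:2]
    e=np.roll(Q,-1,0)-Q; 
    print("thr",t,"edges",[(round(np.linalg.norm(v)*1e3,1),round(np.degrees(np.arctan2(v[1],v[0]))%60,1)) for v in e])
    # width function
    a=np.radians(np.arange(0,180,1)); W=[np.ptp(P@[np.cos(t),np.sin(t)]) for t in a]
    s=np.array([W[i]+W[i+60]+W[i+120] for i in range(60)])/3; i=s.argmin()
    ctr=[]
    for j in (0,60,120):
        n=np.array([np.cos(a[i+j]),np.sin(a[i+j])]); p=P@n; ctr.append((n,(p.max()+p.min())/2))
    C=np.linalg.lstsq(np.array([n for n,_ in ctr]),[v for _,v in ctr],rcond=None)[0]
    print("flat normal mod60",i,"AF",[round(W[i+j]*1e3,1) for j in(0,60,120)],"centre",C.round(4)); return o
if __name__=="__main__":
    cv2.imwrite(f"pics/{sys.argv[1]}_hex.png",nut(sys.argv[1],eval(sys.argv[2]),thr=float(sys.argv[3]) if len(sys.argv)>3 else None))
E
python3 nut.py nut1 '(290,155,360,235)'; python3 nut.py nut1 '(290,155,360,235)' 165; python3 -c "
from h import *
im,d,st=load('nut1')
print(bydepth('wrist',[(312,196),(324,202),(338,192)],d,st).round(4))"
```

```text
thr 110.0 edges [(np.float64(76.5), np.float64(35.3)), (np.float64(67.1), np.float64(2.9)), (np.float64(76.5), np.float64(31.2)), (np.float64(61.7), np.float64(2.9))]
flat normal mod60 5 AF [np.float64(99.3), np.float64(67.0), np.float64(97.5)] centre [0.5801 0.054 ]
thr 165.0 edges [(np.float64(19.2), np.float64(20.8)), (np.float64(20.2), np.float64(21.1)), (np.float64(21.1), np.float64(19.5)), (np.float64(18.9), np.float64(19.8)), (np.float64(16.5), np.float64(23.0)), (np.float64(4.1), np.float64(8.4)), (np.float64(20.2), np.float64(19.4))]
flat normal mod60 50 AF [np.float64(35.8), np.float64(35.9), np.float64(35.5)] centre [0.583 0.053]
[[0.5741 0.045  0.0946]
 [0.5808 0.0537 0.107 ]
 [0.5815 0.0679 0.0949]]
```

View pics/nut1_hex.png

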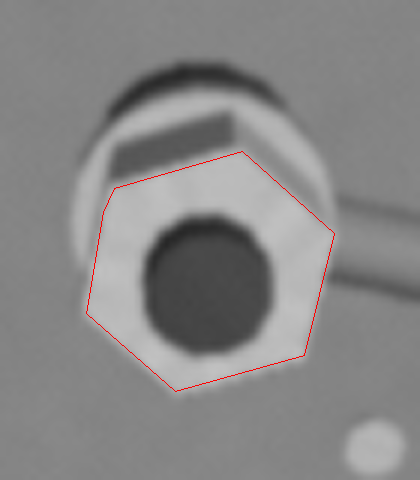

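The red outline fits the top face: across-flats 35.7 mm and normals at 50.3° (mod 60). I'll rotate to the grasp yaw of 200.3° and measure a second time.

```bash
python3 -m jog '[[0,0,0,0,0,-0.15],[0,0,0,0,0,-0.30],[0,0,0,0,0,-0.45],[0,0,0,0,0,-0.60],[0,0,0,0,0,-0.75]]'>/dev/null
python3 -m jog '[[0,0,-0.005,0,0,-0.07],[0,0,-0.005,0,0,-0.07],[0,0,-0.005,0,0,-0.07]]'|tail -5
python3 - <<'E'
from h import *
im,d,st=shot('wrist','nut2')
print(project("wrist",[[.583,.053,.094]],st)); print(cam("wrist",st)[1])
delta([.583,.053,.12],200.3)
E
python3 nut.py nut2 '(290,145,375,235)' 165
```

```text
eef_pos: [0.5793, 0.0514, 0.2053]
eef_rot: [[-0.939, -0.343, 0.001], [-0.343, 0.939, 0.0], [-0.001, 0.0, -1.0]]
ft_force: [-0.6, 0.2, -0.5]
opening: 0.995
finger_force: 0.0
[[316.02592678 199.84713399]]
[0.50841462 0.02706185 0.35196909]
now [0.5793 0.0511 0.205 ] yaw -159.95 q6 -1.88 F [-0.5  0.  -0.4] Mz 0.02 op 0.999 t 2.45
delta [-0.0041  0.0005  0.085 ] [ 0.      0.0005 -0.0044]
thr 165.0 edges [(np.float64(10.2), np.float64(33.6)), (np.float64(18.9), np.float64(8.9)), (np.float64(19.3), np.float64(15.9)), (np.float64(18.0), np.float64(19.7)), (np.float64(20.6), np.float64(19.8)), (np.float64(18.8), np.float64(19.3)), (np.float64(17.9), np.float64(43.4))]
flat normal mod60 50 AF [np.float64(35.0), np.float64(37.5), np.float64(41.4)] centre [0.5809 0.0539]
```

```bash
python3 - <<'E'
from h import *
im,d,st=shot('wrist','nut3'); delta([.583,.053,.12],200.3)
E
for t in 172 180 188; do python3 nut.py nut3 '(290,155,350,235)' $t; done
```

```text
now [0.5792 0.0508 0.2049] yaw -159.95 q6 -1.88 F [1.1 0.3 0.4] Mz -0.02 op 0.996 t 2.5
delta [-0.0043  0.0007  0.0849] [ 0.0001  0.0002 -0.0044]
thr 172.0 edges [(np.float64(20.4), np.float64(24.3)), (np.float64(20.4), np.float64(14.4)), (np.float64(19.6), np.float64(18.8)), (np.float64(18.8), np.float64(19.4)), (np.float64(12.6), np.float64(26.9)), (np.float64(7.2), np.float64(10.0)), (np.float64(19.6), np.float64(18.4))]
flat normal mod60 51 AF [np.float64(34.7), np.float64(37.2), np.float64(35.5)] centre [0.5826 0.0535]
thr 180.0 edges [(np.float64(4.2), np.float64(56.1)), (np.float64(8.5), np.float64(44.2)), (np.float64(6.2), np.float64(56.1)), (np.float64(6.1), np.float64(20.4)), (np.float64(10.0), np.float64(19.2))]
flat normal mod60 14 AF [np.float64(11.8), np.float64(8.2), np.float64(13.3)] centre [0.5795 0.0385]Traceback (most recent call last):
  File "nut.py", line 26, in <module>
    cv2.imwrite(f"pics/{sys.argv[1]}_hex.png",nut(sys.argv[1],eval(sys.argv[2]),thr=float(sys.argv[3]) if len(sys.argv)>3 else None))
                                              ~~~^^^^^^^^^^^^^^^^^^^^^^^^^^^^^^^^^^^^^^^^^^^^^^^^^^^^^^^^^^^^^^^^^^^^^^^^^^^^^^^^^^^
  File "nut.py", line 9, in nut
    c=max(cs,key=cv2.contourArea); h=cv2.convexHull(c)[:,0]
ValueError: max() iterable argument is empty
```

View pics/nut3_hex.png

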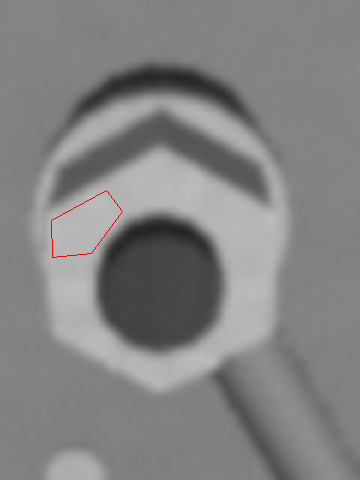

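Nut is square to the tool now (flats vertical at crop x 50 and 272). Both views agree on a centre of (0.583, 0.053). Descend and grip.

```bash
python3 -m jog '[[-0.004,0.001,0.045,0,0,0],[-0.004,0.001,0.09,0,0,0],[-0.004,0.001,0.12,0,0,0],[-0.004,0.001,0.135,0,0,0],[-0.004,0.001,0.135,0,0,0]]'|sed -n '2p;4p'
python3 -m jog '[[0,0,0,0,0,0],[0,0,0,0,0,0],[0,0,0,0,0,0],[0,0,0,0,0,0],[0,0,0,0,0,0]]' 1
python3 -c "
from h import *
delta([.583,.053,.069],200.3)"
```

```text
eef_pos: [0.5807, 0.0524, 0.0671]
ft_force: [0.1, 0.3, -0.1]
clock: 3.5
eef_pos: [0.5835, 0.0524, 0.0706]
eef_rot: [[-0.939, -0.343, 0.002], [-0.343, 0.939, 0.0], [-0.001, -0.0, -1.0]]
ft_force: [-0.5, -1.0, -0.6]
opening: 0.571
finger_force: 0.0
now [0.5835 0.0524 0.0706] yaw -159.94 q6 -1.87 F [-0.5 -1.  -0.6] Mz -0.01 op 0.571 t 3.5
delta [0.0002 0.0007 0.0016] [-0.0005  0.0015 -0.0042]
```

```bash
python3 -m jog '[[0,0,0,0,0,0],[0,0,0,0,0,0],[0,0,0,0,0,0],[0,0,0,0,0,0],[0,0,0,0,0,0]]' 1 | tail -3
python3 -m jog '[[0,0,0,0,0,0.12],[0,0,0,0,0,0.24],[0,0,0,0,0,0.36],[0,0,0,0,0,0.48],[0,0,0,0,0,0.60]]' 
python3 -c "
from h import *
delta([.583,.053,.069],200.3)"
```

```text
ft_force: [0.5, -6.1, 2.5]
opening: 0.405
finger_force: 30.0
clock: 4.5
eef_pos: [0.5833, 0.0518, 0.07]
eef_rot: [[-0.968, 0.251, 0.001], [0.251, 0.968, -0.001], [-0.001, -0.001, -1.0]]
ft_force: [0.8, -4.4, 1.8]
opening: 0.406
finger_force: 30.0
now [0.5833 0.0518 0.07  ] yaw 165.43 q6 -1.27 F [ 0.8 -4.4  1.8] Mz 0.17 op 0.406 t 4.5
delta [0.0006 0.0011 0.001 ] [-0.001   0.0008 -0.6085]
```

```bash
cat > chk.py <<'E'
import sys
from h import *
s=robot.observe(); R=s["eef_rot"]; m=s["ft_torque"][2]; print("yaw",round(np.degrees(np.arctan2(R[1,0],R[0,0])),2),"Mz",m.round(3),"F",np.round(s["ft_force"],1),"op",round(s["opening"],3),"q6",s["q"][5].round(2),"t",s["clock"].__round__(2))
sys.exit(m>float(sys.argv[1]))
E
c="python3 chk.py 0.3"
python3 -m jog '[[0,0,0,0,0,0.08],[0,0,0,0,0,0.16],[0,0,0,0,0,0.24]]' >/dev/null; $c &&
python3 -m jog '[[0,0,0,0,0,0.06],[0,0,0,0,0,0.12]]' >/dev/null; $c && 
python3 -m jog '[[0,0,0,0,0,0.06],[0,0,0,0,0,0.12]]' >/dev/null && $c && 
python3 -m jog '[[0,0,0,0,0,0.06],[0,0,0,0,0,0.12]]' >/dev/null && $c && 
python3 -m jog '[[0,0,0,0,0,0.06],[0,0,0,0,0,0.12]]' >/dev/null && $c && 
python3 -m jog '[[0,0,0,0,0,0.06],[0,0,0,0,0,0.12]]' >/dev/null && $c && 
python3 -m jog '[[0,0,0,0,0,0.06],[0,0,0,0,0,0.12]]' >/dev/null && $c && 
python3 -m jog '[[0,0,0,0,0,0.06],[0,0,0,0,0,0.12]]' >/dev/null && $c && 
python3 -m jog '[[0,0,0,0,0,0.06],[0,0,0,0,0,0.12]]' >/dev/null && $c && 
python3 -m jog '[[0,0,0,0,0,0.06],[0,0,0,0,0,0.12]]' >/dev/null && $c
```

```text
yaw 151.78 Mz 0.127 F [ 0.3 -4.4  2. ] op 0.404 q6 -1.03 t 4.8
yaw 151.78 Mz 0.127 F [ 0.3 -4.4  2. ] op 0.404 q6 -1.03 t 4.8False
False
```

```bash
sed -i 's/sys.exit(\(.*\))$/sys.exit(int(\1))/' chk.py
c="python3 chk.py 0.3"
python3 -m jog '[[0,0,0,0,0,0.06],[0,0,0,0,0,0.12]]' >/dev/null; $c && 
python3 -m jog '[[0,0,0,0,0,0.06],[0,0,0,0,0,0.12]]' >/dev/null && $c && 
python3 -m jog '[[0,0,0,0,0,0.06],[0,0,0,0,0,0.12]]' >/dev/null && $c && 
python3 -m jog '[[0,0,0,0,0,0.06],[0,0,0,0,0,0.12]]' >/dev/null && $c && 
python3 -m jog '[[0,0,0,0,0,0.06],[0,0,0,0,0,0.12]]' >/dev/null && $c && 
python3 -m jog '[[0,0,0,0,0,0.06],[0,0,0,0,0,0.12]]' >/dev/null && $c && 
python3 -m jog '[[0,0,0,0,0,0.06],[0,0,0,0,0,0.12]]' >/dev/null && $c && 
python3 -m jog '[[0,0,0,0,0,0.06],[0,0,0,0,0,0.12]]' >/dev/null && $c && 
python3 -m jog '[[0,0,0,0,0,0.06],[0,0,0,0,0,0.12]]' >/dev/null && $c
```

```text
yaw 144.95 Mz 0.156 F [ 0.4 -4.   1.2] op 0.41 q6 -0.91 t 5.0
yaw 138.07 Mz 0.222 F [ 0.7 -3.5  1.5] op 0.408 q6 -0.79 t 5.2
yaw 131.2 Mz 0.172 F [ 1.7 -3.6  1.3] op 0.407 q6 -0.67 t 5.4
yaw 124.32 Mz 0.169 F [ 1.2 -4.2  2. ] op 0.409 q6 -0.55 t 5.6
yaw 117.45 Mz 0.167 F [ 1.  -3.5  1.4] op 0.406 q6 -0.43 t 5.8
yaw 110.57 Mz 0.15 F [ 1.  -4.1  1.7] op 0.407 q6 -0.31 t 6.0
yaw 103.7 Mz 0.152 F [ 0.6 -4.2  0.7] op 0.407 q6 -0.19 t 6.2
yaw 96.82 Mz 0.169 F [ 0.9 -4.4  1. ] op 0.405 q6 -0.07 t 6.4
yaw 89.98 Mz 0.428 F [ 2.2 -4.5  0.4] op 0.406 q6 0.05 t 6.6
```

```bash
c="python3 chk.py 0.7"
python3 -m jog '[[0,0,0,0,0,0.02],[0,0,0,0,0,0.04]]' >/dev/null; $c && 
python3 -m jog '[[0,0,0,0,0,0.02],[0,0,0,0,0,0.03]]' >/dev/null && $c && 
python3 -m jog '[[0,0,0,0,0,0.02],[0,0,0,0,0,0.03]]' >/dev/null && $c && 
python3 -m jog '[[0,0,0,0,0,0.02],[0,0,0,0,0,0.03]]' >/dev/null && $c && 
python3 -m jog '[[0,0,0,0,0,0.02],[0,0,0,0,0,0.03]]' >/dev/null && $c && 
python3 -m jog '[[0,0,0,0,0,0.02],[0,0,0,0,0,0.03]]' >/dev/null && $c
```

```text
yaw 87.79 Mz 0.391 F [ 2.6 -3.9  0.8] op 0.41 q6 0.09 t 6.8
yaw 86.08 Mz 0.381 F [ 1.8 -4.6  0.7] op 0.407 q6 0.12 t 7.0
yaw 84.36 Mz 0.498 F [ 3.2 -4.8  0.4] op 0.407 q6 0.15 t 7.2
yaw 82.74 Mz 1.051 F [ 2.8 -4.9  1.1] op 0.406 q6 0.17 t 7.4
```

Seat met at about yaw 92°, stop at about 83.5° (torque jump): finger-tight. Release, rise, re-measure the nut, then go to the wrench.

```bash
python3 -m jog '[[0,0,0,0,0,0],[0,0,0,0,0,0],[0,0,0,0,0,0],[0,0,0,0,0,0],[0,0,0,0,0,0]]' -1 | tail -2
python3 -m jog '[[0,0,0,0,0,0],[0,0,0,0,0,0],[0,0,-0.03,0,0,0],[0,0,-0.07,0,0,0],[0,0,-0.12,0,0,0]]' | tail -2
python3 -m jog '[[0,0,-0.01,0,0,0],[0,0,-0.01,0,0,0],[0,0,-0.01,0,0,0]]' | tail -2
python3 - <<'E'
from h import *
im,d,st=shot('wrist','nut4'); print(project("wrist",[[.583,.053,.094]],st))
delta([.393,-.275,.16],90)
E
for t in 160 168 ; do python3 nut.py nut4 '(285,155,350,235)' $t; done
```

```text
opening: 0.837
finger_force: 0.0
opening: 1.004
finger_force: 0.0
opening: 0.999
finger_force: 0.0
[[319.49981606 198.04151041]]
now [0.5814 0.0523 0.1975] yaw 82.61 q6 0.18 F [-0.2  0.  -1. ] Mz 0.01 op 0.998 t 8.75
delta [-0.3488 -0.1446  0.0382] [-0.0036  0.0004 -0.1291]
thr 160.0 edges [(np.float64(8.2), np.float64(52.6)), (np.float64(5.7), np.float64(30.6)), (np.float64(7.4), np.float64(12.5)), (np.float64(9.8), np.float64(47.6)), (np.float64(21.5), np.float64(18.1)), (np.float64(19.0), np.float64(25.0)), (np.float64(20.8), np.float64(25.0)), (np.float64(17.3), np.float64(30.8)), (np.float64(7.7), np.float64(13.5)), (np.float64(6.1), np.float64(55.2)), (np.float64(6.6), np.float64(36.8)), (np.float64(7.2), np.float64(16.2))]
flat normal mod60 55 AF [np.float64(44.3), np.float64(44.4), np.float64(38.8)] centre [0.5833 0.0579]
thr 168.0 edges [(np.float64(19.9), np.float64(27.6)), (np.float64(5.6), np.float64(33.2)), (np.float64(15.2), np.float64(20.9)), (np.float64(19.2), np.float64(25.1)), (np.float64(20.2), np.float64(24.6)), (np.float64(17.3), np.float64(30.8)), (np.float64(3.4), np.float64(11.1)), (np.float64(19.7), np.float64(21.5))]
flat normal mod60 55 AF [np.float64(35.2), np.float64(36.3), np.float64(36.9)] centre [0.5823 0.0534]
```

View pics/nut4_hex.png

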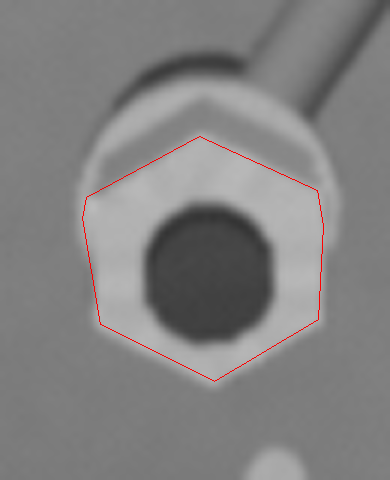

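The hex now has edges at about 84.8° and its centre at (0.5826, 0.0533). Off to the wrench.

```bash
python3 -m jog '[[-0.045,-0.018,0,0,0,-0.05],[-0.09,-0.036,0,0,0,-0.1],[-0.135,-0.055,0,0,0,-0.129],[-0.18,-0.075,0,0,0,-0.129],[-0.225,-0.093,0,0,0,-0.129]]' | sed -n 2p
python3 -m jog '[[0,0,0,0,0,0],[0,0,0,0,0,0]]' | sed -n 2p
python3 -c "
from h import *
delta([.393,-.275,.19],90)"
```

```text
eef_pos: [0.4588, -0.1593, 0.1969]
eef_pos: [0.4601, -0.159, 0.1976]
now [ 0.4601 -0.159   0.1976] yaw 89.81 q6 -0.38 F [-0.6 -0.2 -0.4] Mz -0.01 op 1.003 t 9.45
delta [-0.1162 -0.0667  0.0076] [-0.0033 -0.0019 -0.0033]
```

```bash
python3 -m jog '[[-0.04,-0.022,0.003,-0.003,-0.002,-0.003],[-0.08,-0.045,0.006,-0.003,-0.002,-0.003],[-0.116,-0.067,0.008,-0.003,-0.002,-0.003],[-0.116,-0.067,0.008,-0.003,-0.002,-0.003],[-0.116,-0.067,0.008,-0.003,-0.002,-0.003]]' | sed -n 2p
python3 - <<'E'
from h import *
im,d,st=shot('wrist','wr1'); delta([.393,-.275,.19],90)
print(project("wrist",[[.393,-.15,.01],[.393,-.275,.017],[.393,-.35,.017]],st).round(1))
E
```

```text
eef_pos: [0.3949, -0.2738, 0.1906]
now [ 0.3953 -0.2734  0.1908] yaw 90.21 q6 -0.66 F [-0.   0.3 -0.8] Mz 0.01 op 1.001 t 10.0
delta [-0.0016 -0.0023  0.0008] [0.0022 0.0002 0.0037]
[[316.3  66.7]
 [316.1 182.8]
 [316.1 241.8]]
```

View pics/wr1.png

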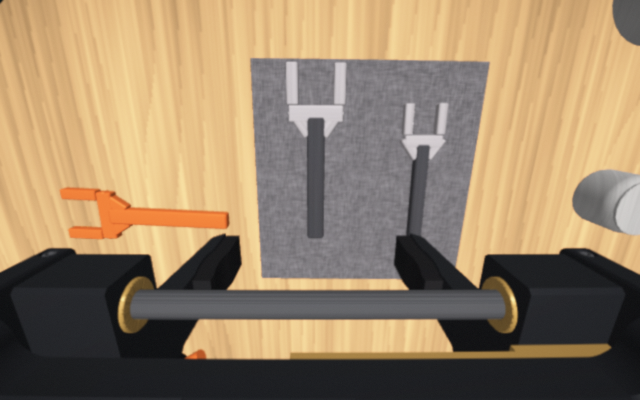

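Wrist view: large wrench handle runs (317,120)–(315,237), jaw prongs at (291,62) and (340,62). The small wrench is at (420,170), and the orange one is off the mat. Now the axis and height.

```bash
cat > wr.py <<'E'
from h import *
def wr(fn,z):
    im,d,st=load(fn); g=cv2.cvtColor(im,cv2.COLOR_RGB2GRAY)
    m=(g<70).astype(np.uint8); m[:100]=0; m[250:]=0; m[:,:285]=0; m[:,350:]=0
    v,u=np.nonzero(m); n,l,s,c=cv2.connectedComponentsWithStats(m); k=1+s[1:,4].argmax()
    v,u=np.nonzero(l==k); P=onplane("wrist",np.c_[u,v],z,st)[:,:2]
    (cx,cy),(w,h),a=cv2.minAreaRect(P.astype(np.float32)*1000); vx,vy,x0,y0=cv2.fitLine(P.astype(np.float32),cv2.DIST_L2,0,.01,.01).ravel()
    ax=np.array([vx,vy])*np.sign(vy); t=(P-[x0,y0])@ax
    print(fn,"bbox px",s[k][:4],"rect",cx.__round__(1),cy.__round__(1),w.__round__(1),h.__round__(1),"axis yaw",np.degrees(np.arctan2(ax[1],ax[0])).round(2),"end0",(np.array([x0,y0])+ax*t.min()).round(4),"end1",(np.array([x0,y0])+ax*t.max()).round(4))
    print("depth z", np.median(bydepth("wrist",np.c_[u,v],d,st)[:,2]).round(4))
    # prongs
    b=((g>130)&(np.abs(np.ptp(im.astype(int),axis=2))<25)).astype(np.uint8); b[150:]=0; b[:,:270]=0; b[:,360:]=0; b[:58]=0
    v,u=np.nonzero(b); Q=onplane("wrist",np.c_[u,v],z-.001,st)[:,:2]
    print("head along-axis max",((Q-[x0,y0])@ax).max().round(4)-t.min().round(4),"lateral",[np.round(f((Q-[x0,y0])@[-ax[1],ax[0]]),4) for f in(np.min,np.max)])
wr("wr1",.017)
E
python3 wr.py
python3 - <<'E'
from h import *
im,d,st=load("wr1")
# triangulate handle far end: wrist (316,119) / top
o2,d2,R2=rays("wrist",(315.5,237.5),st); o1,d1,R1=rays("top",(437.3,242.5))
u=R1@d1[0];v=R2@d2[0];t=np.linalg.lstsq(np.c_[u,-v],o2-o1,rcond=None)[0]
print((o1+t[0]*u).round(4),(o2+t[1]*v).round(4))
print("mat z",bydepth("wrist",[(370,200),(270,150),(380,120)],d,st)[:,2].round(4))
E
```

```text
wr1 bbox px [308 199   1   6] rect 383.4 -297.8 6.2 0.0 axis yaw 89.58 end0 [ 0.3834 -0.3009] end1 [ 0.3834 -0.2946]
depth z 0.0163
head along-axis max 0.1575 lateral [np.float64(-0.054), np.float64(0.042)]
[ 0.3934 -0.3589 -0.0152] [ 0.3922 -0.3589 -0.0152]
mat z [0.0037 0.0032 0.0045]
```

```bash
sed -i 's/g<70/g<85/; s/g>130/g>165/' wr.py; python3 wr.py
python3 - <<'E'
from h import *
im,d,st=load("wr1"); g=cv2.cvtColor(im,cv2.COLOR_RGB2GRAY)
print(g[180,300:335]); print(g[85,282:352]); print(g[228:245,315])
E
```

```text
wr1 bbox px [307 119  18 119] rect 391.9 -273.5 140.2 18.9 axis yaw 89.75 end0 [ 0.3914 -0.3436] end1 [ 0.392  -0.2035]
depth z 0.0175
head along-axis max 0.19740000000000002 lateral [np.float64(-0.0311), np.float64(0.0312)]
[139 136 130 125 124 121 109  81  71  76  78  81  78  77  79  81  82  80
  82  79  78  75  73  79 102 122 127 128 133 127 120 119 125 128 126]
[121 125 126 138 166 189 197 201 200 200 204 205 205 201 189 159 126 130
 129 127 130 130 130 129 127 129 129 130 129 124 124 125 124 126 126 124
 124 129 134 132 127 122 117 117 117 122 126 130 133 128 122 130 157 184
 200 203 203 202 203 206 205 201 192 163 127 120 126 127 127 125]
[ 80  79  80  81  81  80  80  79  79  82 105 125 133 133 127 122 119]
```

```bash
python3 -c "
from h import *
delta([.3918,-.270,.100],89.75)"
python3 -m jog '[[0.003,0.003,0.04,0.002,0,0.008],[0.003,0.003,0.08,0.002,0,0.008],[0.003,0.003,0.09,0.002,0,0.008],[0.003,0.003,0.09,0.002,0,0.008]]' | sed -n 2p
python3 - <<'E'
from h import *
im,d,st=shot("wrist","wr2"); g=cv2.cvtColor(im,cv2.COLOR_RGB2GRAY)
delta([.3918,-.270,.006],89.75)
m=(g<85).astype(np.uint8); m[300:]=0; m[:,:270]=0; m[:,370:]=0; m[:60]=0
n,l,s,c=cv2.connectedComponentsWithStats(m); k=1+s[1:,4].argmax(); print(s[k])
v,u=np.nonzero(l==k); P=onplane("wrist",np.c_[u,v],.017,st)[:,:2]; print(P[:,1].min(),P[:,1].max(),P[:,0].mean(),"z",np.median(bydepth("wrist",np.c_[u,v],d,st)[:,2]))
vx,vy,x0,y0=cv2.fitLine(P.astype(np.float32),cv2.DIST_L2,0,.01,.01).ravel(); print(np.degrees(np.arctan2(vy,vx)))
# two-wrist-view height of handle's far end
_,_,s1=load("wr1"); vb=v.max()+.5
o1,d1,R1=rays("wrist",(315.5,237.5),s1); o2,d2,R2=rays("wrist",(u[v==v.max()].mean(),vb),st)
a=R1@d1[0]; b=R2@d2[0]; t=np.linalg.lstsq(np.c_[a,-b],o2-o1,rcond=None)[0]; print("tri",o1+a*t[0])
E
```

```text
now [ 0.3953 -0.2734  0.1908] yaw 90.21 q6 -0.66 F [-0.   0.3 -0.8] Mz 0.01 op 1.001 t 10.0
delta [ 0.0034 -0.0037  0.0908] [0.0022 0.0002 0.0081]
eef_pos: [0.3973, -0.2694, 0.0998]
now [ 0.3985 -0.2707  0.1016] yaw 89.83 q6 -0.64 F [ 0.1 -0.6  1.3] Mz 0.02 op 1.002 t 10.45
delta [ 0.0008 -0.0067  0.0956] [-0.      0.001   0.0014]
[316 149   8 134 443]
-0.3433671256775321 -0.22080257635905143 0.39964328131191823 z 0.017296845924508142
89.25702
tri [ 0.39229418 -0.34454171  0.01628082]
```

Height confirmed (triangulated 16–17 mm top). I had the wrong sign on the lateral shift; correcting that on the way down, then gripping.

```bash
python3 -m jog '[[0.001,-0.007,0.03,0,0.001,0.001],[0.001,-0.007,0.06,0,0.001,0.001],[0.001,-0.007,0.075,0,0.001,0.001],[0.001,-0.007,0.08,0,0.001,0.001],[0.001,-0.007,0.08,0,0.001,0.001]]' | sed -n 2p
python3 - <<'E'
from h import *
im,d,st=shot("wrist","wr3"); g=cv2.cvtColor(im,cv2.COLOR_RGB2GRAY)
delta([.3918,-.270,.0055],89.75)
print(project("wrist",[[.3918,-.27,.017],[.3918,-.205,.017]],st).round(1)); print(g[150,280:350:2])
E
```

```text
eef_pos: [0.3922, -0.2716, 0.0229]
now [ 0.3926 -0.2719  0.0233] yaw 89.68 q6 -0.65 F [ 0.3 -0.4 -0.1] Mz 0.01 op 0.996 t 11.0
delta [ 0.0019 -0.0008  0.0178] [ 0.0032  0.0026 -0.0013]
[[318.1 244.4]
 [317.5 131.8]]
[136 144 179 209 218 224 226 226 224 219 200  96  88  90  90  94  93  90
  92  91  91  93  96  96  91  89  86  97 215 225 220 219 222 224 220]
```

```bash
python3 -m jog '[[0.002,-0.001,0.01,0.002,0.002,0],[0.002,-0.001,0.017,0.002,0.002,0],[0.002,-0.001,0.017,0.002,0.002,0]]' | sed -n '2p;4p'
python3 -m jog '[[0,0,0,0,0,0],[0,0,0,0,0,0],[0,0,0,0,0,0],[0,0,0,0,0,0],[0,0,0,0,0,0]]' 1 | tail -3
python3 -m jog '[[0,0,0,0,0,0],[0,0,0,0,0,0],[0,0,0,0,0,0],[0,0,0,0,0,0],[0,0,0,0,0,0]]' 1 | tail -3
python3 -c "
from h import *
delta([.3918,-.270,.0055],89.75)"
```

```text
eef_pos: [0.3895, -0.2686, 0.004]
ft_force: [-0.5, 0.3, 0.2]
ft_force: [0.2, 0.9, -0.0]
opening: 0.573
finger_force: 0.0
ft_force: [0.3, -0.1, -0.5]
opening: 0.223
finger_force: 30.0
now [ 0.3903 -0.2692  0.0048] yaw 89.66 q6 -0.65 F [ 0.3 -0.1 -0.5] Mz -0.04 op 0.223 t 12.3
delta [-0.0008  0.0015 -0.0007] [-0.0006 -0.0008 -0.0016]
```

```bash
python3 -m jog '[[0,0,-0.02,0,0,0],[0,0,-0.05,0,0,0],[0,0,-0.09,0,0,0],[0,0,-0.12,0,0,0],[0,0,-0.12,0,0,0]]' | tail -3
python3 -c "
from h import *
delta([.5677,-.111,.125],84.8)"
```

```text
ft_force: [0.6, -0.0, -1.9]
opening: 0.222
finger_force: 30.0
now [ 0.3929 -0.2713  0.129 ] yaw 89.66 q6 -0.65 F [ 0.6 -0.  -1.9] Mz 0.04 op 0.222 t 12.8
delta [0.1613 0.1738 0.0043] [0.0061 0.0041 0.0848]
```

```bash
python3 -m jog '[[0.03,0.033,0,0,0,0.02],[0.06,0.066,0,0,0,0.04],[0.09,0.1,0,0,0,0.06],[0.125,0.135,0,0,0,0.085],[0.15,0.16,0,0,0,0.085]]' >/dev/null
python3 -m jog '[[0.011,0.014,0,0,0,0],[0.011,0.014,0,0,0,0],[0.011,0.014,0,0,0,0],[0.011,0.014,0,0,0,0]]' | tail -3
python3 - <<'E'
from h import *
im,d,st=shot("wrist","held1"); delta([.5677,-.111,.125],84.8)
g=cv2.cvtColor(im,cv2.COLOR_RGB2GRAY)
R=np.array(st["eef_rot"])
b=(g>165).astype(np.uint8); n,l,s,c=cv2.connectedComponentsWithStats(b); 
print(s[s[:,4]>100])
E
```

```text
ft_force: [-0.1, -0.4, -2.1]
opening: 0.224
finger_force: 30.0
now [ 0.5646 -0.1115  0.124 ] yaw 84.7 q6 -0.15 F [-0.4 -0.4 -3.2] Mz 0.04 op 0.221 t 13.75
delta [ 0.0008  0.003  -0.001 ] [-0.0027 -0.0008 -0.0017]
[[     0      0    640    400 121446]
 [     0      0    640    289 129310]
 [   228      0     15     16    183]
 [   363      0     30    101   2452]
 [   331     77     14     16    178]
 [    97    319     33     38    832]
 [   520    319     20     16    181]
 [   346    320     16     33    412]
 [   489    331     46     27    843]]
```

View pics/held1.png

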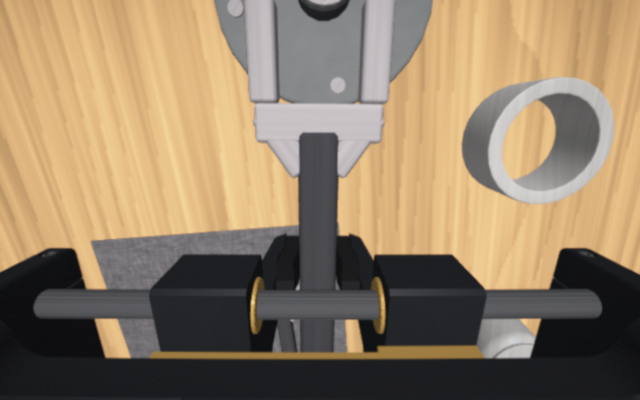

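Held wrench: prongs at columns 247–276 and 362–392, jaw floor at row ~103, handle centred at column 319. The nut base is at the top of frame (322,5). Measuring the jaw in the tool frame.

```bash
cat > jaw.py <<'E'
import sys
from h import *
def jaw(fn,rows=(15,35,55,75,90),ztool=None):
    im,d,st=load(fn); g=cv2.cvtColor(im,cv2.COLOR_RGB2GRAY).astype(float); g=cv2.GaussianBlur(g,(3,3),0)
    T=robot.calibration("wrist")["tool_from_camera"]; R=np.array(st["eef_rot"]); p=np.array(st["eef_pos"])
    tool=lambda uv,dep=None:(bydepth("wrist",uv,d,st)-p)@R
    for n,uv in dict(L=(262,40),R=(378,40),base=(318,118),handle=(318,180),hand2=(318,150)).items():
        q=np.median([tool((uv[0]+i,uv[1]+j))[0] for i in(-3,0,3) for j in(-3,0,3)],0); print(n,q.round(4))
        if n in "LR": zt=q[2] if n=="L" else (zt+q[2])/2
    if ztool is not None: zt=ztool
    o,dd,_=rays("wrist",(0,0),st); T=np.array(T)
    def pt(u,v):
        c=rays("wrist",(u,v),st)[1][0]@T[:3,:3].T; return T[:3,3]+c*((zt-T[2,3])/c[2])
    Ls=[];
    for r in rows:
        gr=np.diff(g[r]); l=270+gr[270:285].argmin()+.5; rr=352+gr[352:372].argmax()+.5
        ml=.5*(pt(l,r)+pt(rr,r)); Ls.append((ml[0],ml[1],pt(l,r)[1]-pt(rr,r)[1])); 
    Ls=np.array(Ls); print(Ls.round(4)); k=np.polyfit(Ls[:,0],Ls[:,1],1)
    print("jaw mid y at x=.105:",np.polyval(k,.105).round(4),"wrench yaw in tool deg",np.degrees(np.arctan(k[0])).round(2))
jaw(sys.argv[1])
E
python3 jaw.py held1
```

```text
L [ 0.1061 -0.0246 -0.0105]
R [ 0.106   0.0251 -0.0115]
base [ 0.0737 -0.0007 -0.0116]
handle [ 0.0448 -0.0007 -0.0126]
hand2 [ 0.0592 -0.0007 -0.0125]
[[ 0.1156 -0.0003 -0.0383]
 [ 0.108  -0.0005 -0.0386]
 [ 0.1002 -0.0005 -0.0384]
 [ 0.0921 -0.0003 -0.0386]
 [ 0.0859 -0.0005 -0.0387]]
jaw mid y at x=.105: -0.0004 wrench yaw in tool deg 0.08
```

```bash
python3 -m jog '[[0.001,0.003,0.01,-0.002,0,-0.002],[0.001,0.003,0.03,-0.002,0,-0.002],[0.001,0.003,0.048,-0.002,0,-0.002],[0.001,0.003,0.048,-0.002,0,-0.002],[0.001,0.003,0.048,-0.002,0,-0.002]]' >/dev/null
python3 - <<'E'
from h import *
import time
im,d,st=shot("wrist","pre1"); delta([.5733,-.0513,.076],84.8)
print(project("wrist",[[.5824,.0533,.094],[.5824,.0533,.106]],st).round(1))
E
python3 -m jog '[[0,0,0,0,0,0]]' | sed -n 2,4p
python3 -c "
from h import *
delta([.5733,-.0513,.076],84.8)"
```

```text
now [ 0.5692 -0.1101  0.0771] yaw 84.87 q6 -0.15 F [-0.4 -0.2 -2.1] Mz -0.01 op 0.222 t 14.3
delta [ 0.059  -0.0012  0.0011] [ 0.0015 -0.0008  0.0012]
[[ 318.4 -144.8]
 [ 318.5 -177.6]]
eef_pos: [0.57, -0.1101, 0.0779]
eef_rot: [[0.089, 0.996, 0.003], [0.996, -0.089, 0.0], [0.001, 0.003, -1.0]]
ft_force: [-0.7, 0.6, -2.1]
now [ 0.57   -0.1101  0.0779] yaw 84.88 q6 -0.15 F [-0.7  0.6 -2.1] Mz 0.04 op 0.222 t 14.4
delta [ 0.0589 -0.0019  0.0019] [ 0.0031 -0.0006  0.0015]
```

```bash
python3 -m jog '[[0.01,-0.0015,0.001,0.001,0,0.001],[0.02,-0.0015,0.001,0.001,0,0.001],[0.02,-0.0015,0.001,0.001,0,0.001],[0.02,-0.0015,0.001,0.001,0,0.001],[0.02,-0.0015,0.001,0.001,0,0.001]]' | sed -n 2,4p
for i in 1 2; do python3 -c "
from h import *
delta([.5733,-.0513,.076],84.8)"; python3 -m jog '[[0,0,0,0,0,0]]' >/dev/null;  done; python3 -c "
from h import *
delta([.5733,-.0513,.076],84.8)"
```

```text
eef_pos: [0.5694, -0.0895, 0.0758]
eef_rot: [[0.089, 0.996, 0.0], [0.996, -0.089, 0.001], [0.001, 0.0, -1.0]]
ft_force: [-0.4, -0.2, -2.8]
now [ 0.5694 -0.0895  0.0758] yaw 84.88 q6 -0.11 F [-0.4 -0.2 -2.8] Mz -0.05 op 0.221 t 14.9
delta [ 0.0384  0.0005 -0.0002] [ 0.0001 -0.0007  0.0013]
now [ 0.5694 -0.0897  0.0757] yaw 84.84 q6 -0.11 F [-0.2  0.6 -2.7] Mz 0.04 op 0.223 t 15.0
delta [ 0.0386  0.0004 -0.0002] [ 0.     -0.0008  0.0008]
now [ 0.5694 -0.0898  0.0757] yaw 84.83 q6 -0.11 F [ 0.5  0.5 -3. ] Mz -0.06 op 0.223 t 15.1
delta [ 0.0387  0.0005 -0.0003] [-0.0001 -0.0009  0.0006]
```

```bash
c="python3 chk.py 9"
python3 -m jog '[[0.008,0.0005,0,0,0,0],[0.016,0.0005,0,0,0,0],[0.022,0.0005,0,0,0,0]]' >/dev/null; $c
python3 -m jog '[[0.005,0,0,0,0,0],[0.01,0,0,0,0,0],[0.014,0,0,0,0,0],[0.016,0,0,0,0,0],[0.016,0,0,0,0,0]]' >/dev/null; $c
python3 - <<'E'
from h import *
im,d,st=shot("wrist","fit1"); delta([.5733,-.0513,.076],84.8)
print(project("wrist",[[.5824,.0533,.094],[.5824,.0533,.106]],st).round(1))
E
```

```text
yaw 84.85 Mz -0.005 F [-1.1 -1.1 -3.7] op 0.224 q6 -0.07 t 15.4
yaw 84.87 Mz -0.054 F [-1.   0.7 -1.6] op 0.224 q6 -0.04 t 15.9
now [ 0.5733 -0.0518  0.0758] yaw 84.86 q6 -0.04 F [-0.1  0.6 -2.9] Mz 0.03 op 0.224 t 15.95
delta [ 0.0005 -0.     -0.0002] [-0.0001 -0.0008  0.001 ]
[[319.1  37.9]
 [319.3  29.4]]
```

View pics/fit1.png

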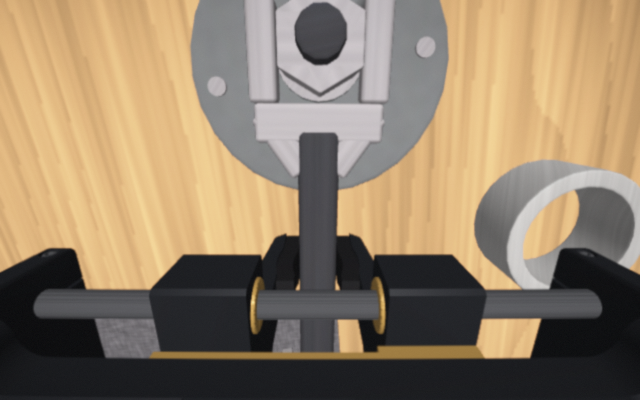

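Fit looks right: nut top is between the prongs, the stub is at (320,33) over the projected axis (319,34), and there's no contact force. Turning now, watching for where the torque takes hold (jaw play is about 6°).

```bash
c="python3 chk.py 1.5"
python3 -m jog '[[0,-0.0042,0,0,0,0.04],[0.0003,-0.0084,0,0,0,0.08]]' >/dev/null; $c &&
python3 -m jog '[[0,-0.0016,0,0,0,0.015],[0,-0.0032,0,0,0,0.03]]' >/dev/null; $c &&
python3 -m jog '[[0,-0.0016,0,0,0,0.015],[0,-0.0032,0,0,0,0.03]]' >/dev/null; $c &&
python3 -m jog '[[0,-0.0016,0,0,0,0.015],[0,-0.0032,0,0,0,0.03]]' >/dev/null; $c &&
python3 -c "
from h import *
delta([.5733,-.0513,.076],84.8); print(robot.observe()['ft_torque'])"
```

```text
yaw 80.15 Mz 0.006 F [-0.9  0.7 -3.7] op 0.228 q6 0.04 t 16.15
yaw 78.5 Mz -0.052 F [ 0.9 -0.1 -2.2] op 0.221 q6 0.07 t 16.35
yaw 76.77 Mz 0.032 F [ 2.7  1.1 -1.7] op 0.226 q6 0.1 t 16.55
yaw 75.05 Mz 0.21 F [ 4.5  1.6 -2.7] op 0.221 q6 0.13 t 16.75
now [ 0.5566 -0.0488  0.0762] yaw 75.05 q6 0.13 F [ 4.5  1.6 -2.7] Mz 0.21 op 0.221 t 16.75
delta [0.0019 0.0167 0.0003] [ 0.0024 -0.0012 -0.1701]
[ 0.07266302 -0.5899903   0.20965197]
```

```bash
cat > tq.py <<'E'
from h import *
s=robot.observe(); R=np.array(s["eef_rot"]); F=s["ft_force"]; r=np.array(s["eef_pos"])-[.5824,.0533,0]
print("yaw",np.degrees(np.arctan2(R[1,0],R[0,0])).round(2),"Mnut",(s["ft_torque"][2]+r[0]*F[1]-r[1]*F[0]).round(2),"r",np.hypot(r[0],r[1]).round(4),"Fr",(F[:2]@r[:2]/.105).round(1),"F",np.round(F,1),"op",round(s["opening"],3),"t",round(s["clock"],2))
E
c="python3 tq.py"
python3 -m jog '[[0,-0.0016,0,0,0,0.015],[0,-0.0032,0,0,0,0.03]]' >/dev/null; $c 
python3 -m jog '[[0,-0.0016,0,0,0,0.015],[0,-0.0032,0,0,0,0.03]]' >/dev/null; $c 
python3 -m jog '[[0,-0.0016,0,0,0,0.015],[0,-0.0032,0,0,0,0.03]]' >/dev/null; $c 
python3 -m jog '[[0,-0.0016,0,0,0,0.015],[0,-0.0032,0,0,0,0.03]]' >/dev/null; $c
```

```text
yaw 73.34 Mnut 0.82 r 0.1051 Fr -3.1 F [ 5.8  1.6 -3.8] op 0.224 t 16.95
yaw 71.65 Mnut 1.1 r 0.1048 Fr -5.0 F [ 7.2  3.  -4. ] op 0.224 t 17.15
yaw 69.94 Mnut 1.34 r 0.1047 Fr -4.8 F [ 9.1  2.1 -5. ] op 0.219 t 17.35
yaw 68.24 Mnut 1.6 r 0.1044 Fr -5.1 F [11.   1.5 -4. ] op 0.225 t 17.55
```

```bash
c="python3 tq.py"
python3 -m jog '[[0,-0.0016,0,0,0,0.015],[0,-0.0032,0,0,0,0.03]]' >/dev/null; $c 
python3 -m jog '[[0,-0.0016,0,0,0,0.015],[0,-0.0032,0,0,0,0.03]]' >/dev/null; $c 
python3 -m jog '[[0,-0.0016,0,0,0,0.015],[0,-0.0032,0,0,0,0.03]]' >/dev/null; $c 
python3 -m jog '[[0,-0.0016,0,0,0,0.015],[0,-0.0032,0,0,0,0.03]]' >/dev/null; $c
python3 - <<'E'
from h import *
shot("wrist","turn1")
E
python3 jaw.py turn1
```

```text
yaw 66.53 Mnut 1.81 r 0.104 Fr -6.9 F [12.3  2.8 -4.5] op 0.225 t 17.75
yaw 64.83 Mnut 1.84 r 0.1039 Fr -6.6 F [12.3  2.1 -4.3] op 0.227 t 17.95
yaw 63.11 Mnut 1.89 r 0.1039 Fr -6.6 F [13.5  1.3 -3.9] op 0.226 t 18.15
yaw 61.4 Mnut 1.85 r 0.1038 Fr -6.1 F [13.1  0.6 -4.3] op 0.228 t 18.35
L [ 0.1055 -0.0255 -0.0101]
R [ 0.1063  0.0253 -0.008 ]
base [ 0.0732 -0.0011 -0.0093]
handle [ 0.044  -0.0011 -0.0118]
hand2 [ 0.0585 -0.0011 -0.0109]
[[ 0.1157 -0.0022 -0.0316]
 [ 0.108  -0.0007 -0.0309]
 [ 0.1001  0.0004 -0.0327]
 [ 0.0919 -0.0031 -0.0351]
 [ 0.0855 -0.0029 -0.0351]]
jaw mid y at x=.105: -0.0014 wrench yaw in tool deg 2.94
```

```bash
c="python3 tq.py"
python3 -m jog '[[-0.0002,-0.0052,0,0,0,0.05],[0,-0.0104,0,0,0,0.1],[0.0007,-0.0156,0,0,0,0.15],[0.0016,-0.0207,0,0,0,0.2],[0.0027,-0.0258,0,0,0,0.25]]' >/dev/null; $c 
python3 -m jog '[[0.0001,-0.0052,0,0,0,0.05],[0.0005,-0.0104,0,0,0,0.1],[0.0012,-0.0156,0,0,0,0.15],[0.0021,-0.0207,0,0,0,0.2],[0.0032,-0.0258,0,0,0,0.25]]' >/dev/null; $c
```

```text
yaw 47.01 Mnut 1.79 r 0.1033 Fr -6.6 F [12.5 -1.7 -4.4] op 0.226 t 18.9
yaw 32.72 Mnut 1.87 r 0.1028 Fr -6.9 F [12.8 -5.8 -5.5] op 0.224 t 19.4
```

```bash
c="python3 tq.py"
python3 -m jog '[[-0.0002,-0.0052,0,0,0,0.05],[0.0002,-0.0104,0,0,0,0.1],[0.0007,-0.0156,0,0,0,0.15],[0.0013,-0.0197,0,0,0,0.19]]' >/dev/null; $c 
python3 -m jog '[[0,0,0,0,0,0]]' >/dev/null; $c 
# unload: turn back about 0.3 rad
python3 -m jog '[[0,0.0052,0,0,0,-0.05],[0.0004,0.0104,0,0,0,-0.1],[0.0009,0.0155,0,0,0,-0.15],[0.0018,0.0206,0,0,0,-0.2]]' >/dev/null; $c
python3 -m jog '[[0,0,0,0,0,0]]' >/dev/null; $c
python3 - <<'E'
from h import *
shot("wrist","turn2")
E
python3 jaw.py turn2
```

```text
yaw 21.86 Mnut 1.91 r 0.1024 Fr -8.3 F [12.8 -7.4 -5.4] op 0.222 t 19.8
yaw 21.92 Mnut 1.61 r 0.1024 Fr -8.8 F [12.4 -5.4 -5.8] op 0.226 t 19.9
yaw 33.26 Mnut -0.14 r 0.1032 Fr -11.7 F [10.   6.4 -4.5] op 0.223 t 20.3
yaw 33.21 Mnut 0.19 r 0.1032 Fr -11.3 F [10.4  5.2 -4.7] op 0.222 t 20.4
L [ 0.1052 -0.0257 -0.009 ]
R [ 0.1053  0.025  -0.0088]
base [ 0.0724 -0.0013 -0.0099]
handle [ 0.0433 -0.0012 -0.0115]
hand2 [ 0.0577 -0.0012 -0.011 ]
[[ 0.115  -0.0026 -0.0381]
 [ 0.1073  0.0005 -0.0335]
 [ 0.0994 -0.0017 -0.0412]
 [ 0.0911 -0.0026 -0.0392]
 [ 0.0848 -0.0026 -0.0388]]
jaw mid y at x=.105: -0.0016 wrench yaw in tool deg 2.43
```

Torque plateau ran from about yaw 66.4° to 21.9°, so the clamp turned about 44.5°. Centring the jaw and sliding off.

```bash
c="python3 tq.py"
python3 -m jog '[[-0.001,0.0055,0,0,0,-0.05],[-0.001,0.011,0,0,0,-0.11],[-0.001,0.011,0,0,0,-0.11]]' >/dev/null; $c 
python3 -m jog '[[-0.005,0,0,0,0,0],[-0.012,0,0,0,0,0]]' >/dev/null; $c
python3 -m jog '[[-0.01,0,0,0,0,0],[-0.02,0,0,0,0,0],[-0.02,0,0,0,0,0]]' >/dev/null; $c
```

```text
yaw 39.5 Mnut 0.1 r 0.1037 Fr -15.3 F [12.3  9.6 -6.8] op 0.22 t 20.75
yaw 39.51 Mnut 0.2 r 0.1165 Fr -9.2 F [ 8.1  3.3 -2.3] op 0.223 t 20.95
yaw 39.53 Mnut -0.17 r 0.1434 Fr -0.4 F [-0.3  0.9 -2.5] op 0.224 t 21.25
```

```bash
c="python3 tq.py"
python3 -m jog '[[-0.02,0,0,0,0,0],[-0.025,0,-0.02,0,0,0],[-0.025,0,-0.06,0,0,0],[-0.025,0,-0.1,0,0,0],[-0.01,0,-0.125,0,0,0]]' >/dev/null; $c 
python3 -m jog '[[0.03,0,0,0,0,0],[0.03,0,0,0,0,0],[0.03,0,0,0,0,0],[0.03,0,0,0,0,0]]' >/dev/null; $c
python3 - <<'E'
from h import *
im,d,st=shot("wrist","nut5"); print(project("wrist",[[.5824,.0533,.094],[.5824,.0533,.106]],st).round(1)); delta([.39,-.27,.2],89.75)
g=cv2.cvtColor(im,cv2.COLOR_RGB2GRAY); u,v=project("wrist",[[.5824,.0533,.094]],st)[0].astype(int); print(g[max(v-30,0):v+32:6,u-36:u+36:6])
E
```

```text
yaw 39.47 Mnut 0.04 r 0.1519 Fr -1.2 F [ 0.9  0.2 -2.7] op 0.223 t 21.75
yaw 39.57 Mnut -0.07 r 0.1223 Fr -0.6 F [ 0.1  0.8 -3.4] op 0.223 t 22.15
[[320.7  51.9]
 [320.8  48.7]]
now [ 0.4877 -0.024   0.1994] yaw 39.56 q6 0.78 F [-0.4  0.2 -3.1] Mz 0.01 op 0.223 t 22.2
delta [-0.232   0.1274 -0.0005] [-3.400e-03  5.000e-04 -8.759e-01]
[[140 138 139 139 124 140  92 138 140 136 135 136]
 [141 138 141 139 115 181 193 177 140 137 137 138]
 [139 137 138 139 183 197 195 201 194 185 138 136]
 [139 139 138 190 203 101  74  76 187 198 134 137]
 [140 141 138 196 188  79  77  76  75 196 147 139]
 [141 140 142 196 182  76  75  72  70 200 169 139]
 [140 141 155 200 200  73  74  70 106 199 181 138]
 [141 140 151 192 191 165  42  68 194 196 162 139]
 [142 139 140 170 196 199 196 198 201 106 162 141]
 [143 141 141 159 111 116 193 195 106 189 137 138]
 [141 142 141 143 154 191 150 133 187 132 139 141]]
```

```bash
for t in 172 180 186; do python3 nut.py nut5 '(293,18,350,86)' $t; done
```

```text
thr 172.0 edges [(np.float64(20.1), np.float64(49.0)), (np.float64(14.1), np.float64(54.7)), (np.float64(12.1), np.float64(34.6)), (np.float64(3.9), np.float64(9.6)), (np.float64(10.7), np.float64(49.9)), (np.float64(7.6), np.float64(21.3)), (np.float64(8.0), np.float64(0.2)), (np.float64(7.9), np.float64(37.3)), (np.float64(10.6), np.float64(10.5)), (np.float64(4.8), np.float64(46.6)), (np.float64(13.1), np.float64(33.8)), (np.float64(19.7), np.float64(47.8))]
flat normal mod60 18 AF [np.float64(42.5), np.float64(41.4), np.float64(39.8)] centre [0.5798 0.051 ]
thr 180.0 edges [(np.float64(19.5), np.float64(48.3)), (np.float64(14.0), np.float64(54.2)), (np.float64(6.8), np.float64(34.2)), (np.float64(19.1), np.float64(47.4)), (np.float64(19.7), np.float64(59.1)), (np.float64(7.3), np.float64(6.3)), (np.float64(16.8), np.float64(36.6)), (np.float64(20.0), np.float64(47.1))]
flat normal mod60 18 AF [np.float64(38.4), np.float64(35.2), np.float64(39.2)] centre [0.5814 0.0532]
thr 186.0 edges [(np.float64(18.9), np.float64(48.0)), (np.float64(14.1), np.float64(54.1)), (np.float64(6.4), np.float64(35.0)), (np.float64(19.3), np.float64(46.9)), (np.float64(20.7), np.float64(53.5)), (np.float64(7.7), np.float64(58.3)), (np.float64(13.7), np.float64(35.1)), (np.float64(20.0), np.float64(46.6))]
flat normal mod60 18 AF [np.float64(36.5), np.float64(35.0), np.float64(38.6)] centre [0.582  0.0534]
```

The hex reads 47.3°, so the nut has turned about 37.5°, not 44.5°: the wrench may be twisting in the grip. Checking the wrench yaw in hand from the handle edges.

```bash
cat > hy.py <<'E'
from h import *
import sys
T=np.array(robot.calibration("wrist")["tool_from_camera"])
def pt(u,v,z,st):
    c=rays("wrist",(u,v),st)[1][0]@T[:3,:3].T; return (T[:3,3]+c*((z-T[2,3])/c[2]))[:2]
def hy(fn):
    im,d,st=load(fn); m=(cv2.cvtColor(im,cv2.COLOR_RGB2GRAY)<105).astype(np.uint8); Q=[]
    for r in range(140,228,4):
        c=np.nonzero(m[r,280:360])[0]+280; mid=c[np.abs(c-319)<26]
        if len(mid): Q.append((*pt(np.median(mid),r,-.0125,st),len(mid)))
    Q=np.array(Q); Q=Q[np.abs(Q[:,2]-np.median(Q[:,2]))<6]; k=np.polyfit(Q[:,0],Q[:,1],1); R=st["eef_rot"]; y=np.degrees(np.arctan2(R[1,0],R[0,0])); w=np.degrees(np.arctan(k[0]))
    print(fn,"wrench in tool deg",w.round(2),"y@0.05",np.polyval(k,.05).round(4),"n",len(Q),"tool yaw",y.round(2),"wrench world yaw",(y-w).round(2))
for f in sys.argv[1:]: hy(f)
E
python3 hy.py held1 fit1 turn1 turn2 nut5
```

```text
held1 wrench in tool deg 0.36 y@0.05 -0.0013 n 22 tool yaw 84.72 wrench world yaw 84.36
fit1 wrench in tool deg 0.49 y@0.05 -0.0013 n 22 tool yaw 84.87 wrench world yaw 84.38
turn1 wrench in tool deg -2.07 y@0.05 -0.0032 n 22 tool yaw 61.4 wrench world yaw 63.47
turn2 wrench in tool deg -0.21 y@0.05 -0.0018 n 22 tool yaw 33.21 wrench world yaw 33.42
nut5 wrench in tool deg -0.26 y@0.05 -0.0017 n 22 tool yaw 39.57 wrench world yaw 39.84
```

```bash
cat > hex.py <<'E'
from h import *
import sys
def hexa(fn,C0=(.5824,.0533)):
    im,d,st=load(fn); g=cv2.cvtColor(im,cv2.COLOR_RGB2GRAY).astype(np.float32)
    rr=np.arange(.0145,.0235,.0002); th=np.radians(np.arange(0,360,2)); E=[]
    for t in th:
        P=np.c_[C0[0]+rr*np.cos(t),C0[1]+rr*np.sin(t),np.full(len(rr),.094)]; uv=project("wrist",P,st)
        if uv[:,1].min()<1: continue
        p=cv2.remap(g,uv[:,0].astype(np.float32)[None],uv[:,1].astype(np.float32)[None],cv2.INTER_LINEAR)[0]
        k=8; D=p[:-k]-p[k:]; i=D.argmax()
        if D[i]>45: E.append((P[i,0]+k/2*.0002*np.cos(t),P[i,1]+k/2*.0002*np.sin(t)))
    E=np.array(E); best=None
    for a in np.arange(0,60,.25):
        for dx in np.arange(-.0025,.0026,.0005):
            for dy in np.arange(-.0025,.0026,.0005):
                v=E-[C0[0]+dx,C0[1]+dy]; f=(np.arctan2(v[:,1],v[:,0])-np.radians(a+30)+np.pi/6)%(np.pi/3)-np.pi/6
                e=np.minimum(np.abs(np.hypot(*v.T)*np.cos(f)-.018),.0015).mean()
                if best is None or e<best[0]: best=(e,a,dx,dy)
    print(fn,"n",len(E),"edge dir mod60",best[1],"err mm",(best[0]*1e3).round(2),"shift",np.round(best[2:],4))
for f in sys.argv[1:]: hexa(f)
E
python3 hex.py nut1 nut3 nut4 fit1 turn1 turn2 nut5
```

```text
nut1 n 35 edge dir mod60 21.0 err mm 0.16 shift [ 0.0005 -0.0025]
nut3 n 59 edge dir mod60 22.25 err mm 0.29 shift [ 0.0015 -0.0025]
nut4 n 3 edge dir mod60 48.0 err mm 0.1 shift [-0.001  0.001]
fit1 n 92 edge dir mod60 24.5 err mm 0.19 shift [ 0.    -0.001]
turn1 n 103 edge dir mod60 16.75 err mm 0.32 shift [ 0.     -0.0005]
turn2 n 105 edge dir mod60 46.0 err mm 0.28 shift [0.0005 0.    ]
nut5 n 111 edge dir mod60 48.25 err mm 0.22 shift [ 0.0005 -0.0005]
```

```bash
python3 -m jog '[[0.0004,0.0097,0,0,0,-0.08],[0.0016,0.0194,0,0,0,-0.16],[0.0035,0.0289,0,0,0,-0.24],[0.0062,0.0384,0,0,0,-0.32],[0.0096,0.0475,0,0,0,-0.4]]' >/dev/null
python3 -m jog '[[0,0,0,0,0,0],[0,0,0,0,0,0]]' | sed -n 2p
python3 - <<'E'
from h import *
shot("wrist","nut6");
E
python3 hex.py nut6 nut5; python3 nut.py nut6 '(293,18,350,86)' 180;python3 hy.py nut6
python3 - <<'E'
from h import *
for f in("nut5","nut6"):
    im,d,st=load(f); g=cv2.cvtColor(im,cv2.COLOR_RGB2GRAY)
    print("\n".join("".join("#" if x>180 else "+" if x>150 else "." if x>122 else " " for x in r) for r in g[16:88:2,288:356]))
E
```

```text
eef_pos: [0.5261, -0.0545, 0.2]
nut6 n 93 edge dir mod60 48.75 err mm 0.22 shift [0.0005 0.    ]
nut5 n 113 edge dir mod60 48.25 err mm 0.17 shift [0.001 0.   ]
thr 180.0 edges [(np.float64(19.4), np.float64(49.0)), (np.float64(15.9), np.float64(2.3)), (np.float64(6.8), np.float64(33.4)), (np.float64(20.5), np.float64(40.3)), (np.float64(19.5), np.float64(49.8)), (np.float64(4.5), np.float64(1.2)), (np.float64(16.2), np.float64(43.5)), (np.float64(19.2), np.float64(47.3))]
flat normal mod60 17 AF [np.float64(35.3), np.float64(37.0), np.float64(38.9)] centre [0.5833 0.0518]
nut6 wrench in tool deg -0.24 y@0.05 -0.0015 n 22 tool yaw 62.34 wrench world yaw 62.59
..................  .........      .................................
..................  .........       ................................
..................  ..........      ................................
...................  .........      ................................
...................  .......++++.   ................................
...................  .....+#######++++..............................
..................
[... 3835 characters left out ...]
..........
........++.  .+##############+++++++###############++##+............
.........+++.  .+##################################+##+.............
..........+##+.  .+###############################++#++.............
...........++#++.  .+########################+++..+#++..............
............++###+.  .+###############+++..      +++................
..............+####+.  .+#######+++..          .+++.................
...............++####+.  .++..          ..+++++++...................
...............  .+###++.         ..+++######++.....................
................. ..++##++...++++########+++.  .....................
.........................++++#######+++...  ........................
```

Unambiguous: edges at 48°, so the nut has turned only about 36°. I'll refit and add the missing ~9°, this time reading the nut angle from the picture under load.

```bash
python3 jaw.py nut6 | tail -6
python3 - <<'E'
from h import *
for f in("held1","nut6"):
    im,d,st=load(f); g=cv2.cvtColor(im,cv2.COLOR_RGB2GRAY).astype(int); print(f,g[95:112,330], g[120:140,318])
y=np.radians(48.05); D=np.array([np.cos(y),np.sin(y)]); ty=np.array([D[1],-D[0]])
for back in(.05,0): 
    p=np.array([.5827,.0533])-(.105+back)*D+.0012*ty; print(p.round(4)); delta([*p,.2 if back else .076],48.05)
E
```

```text
[[ 0.1159 -0.002  -0.0382]
 [ 0.1082 -0.002  -0.0389]
 [ 0.1002 -0.002  -0.0387]
 [ 0.092  -0.002  -0.0385]
 [ 0.0856 -0.002  -0.039 ]]
jaw mid y at x=.105: -0.002 wrench yaw in tool deg 0.07
held1 [139 139 139 137 138 137 137 143 165 192 203 204 203 200 199 197 196] [196 195 195 195 195 196 196 196 197 196 195 185 144  95  77  77  75  74
  74  75]
nut6 [135 136 136 136 138 140 153 177 195 199 200 199 197 195 194 194 194] [194 193 192 193 194 194 195 194 189 169 126  87  74  73  72  73  73  72
  72  74]
[ 0.48   -0.0628]
now [ 0.526  -0.0543  0.2002] yaw 62.38 q6 0.33 F [ 0.1  0.2 -2.8] Mz 0.01 op 0.229 t 22.95
delta [-0.0289 -0.0369  0.0002] [-2.0e-03 -1.0e-04  2.5e-01]
[ 0.5134 -0.0256]
now [ 0.526  -0.0543  0.2002] yaw 62.38 q6 0.33 F [ 0.1  0.2 -2.8] Mz 0.01 op 0.229 t 22.95
delta [ 0.0195 -0.0243  0.1242] [-2.0e-03 -1.0e-04  2.5e-01]
```

```bash
python3 -m jog '[[-0.029,-0.036,0,-0.002,0,0.1],[-0.029,-0.036,0,-0.002,0,0.247],[-0.029,-0.036,0,-0.002,0,0.247],[-0.029,-0.036,0,-0.002,0,0.247]]' >/dev/null
python3 -m jog '[[-0.008,0,0.04,0,0,0],[-0.008,0,0.085,0,0,0],[-0.008,0,0.115,0,0,0],[-0.008,0,0.124,0,0,0],[-0.008,0,0.124,0,0,0]]' >/dev/null
python3 -m jog '[[0,0,0,0,0,0],[0,0,0,0,0,0],[0,0,0,0,0,0]]' >/dev/null
python3 - <<'E'
from h import *
y=np.radians(48.2); D=np.array([np.cos(y),np.sin(y)]); ty=np.array([D[1],-D[0]])
p=np.array([.5827,.0533])-.105*D+.002*ty; print(p.round(4)); delta([*p,.076],48.2)
E
```

```text
[ 0.5142 -0.0263]
now [ 0.4783 -0.0697  0.0787] yaw 48.37 q6 0.53 F [-0.2 -0.  -2.3] Mz -0.02 op 0.224 t 24.15
delta [ 0.0563 -0.002   0.0028] [ 0.0046 -0.0028  0.0029]
```

```bash
python3 -m jog '[[0.008,-0.002,0.002,0.003,-0.002,0.003],[0.015,-0.002,0.002,0.003,-0.002,0.003],[0.015,-0.002,0.002,0.003,-0.002,0.003],[0.015,-0.002,0.002,0.003,-0.002,0.003],[0.015,-0.002,0.002,0.003,-0.002,0.003]]' >/dev/null
python3 - <<'E'
from h import *
delta([.5142,-.0263,.076],48.2)
E
```

```text
now [ 0.4849 -0.0567  0.0746] yaw 48.19 q6 0.56 F [ 0.4  0.  -3.7] Mz 0.04 op 0.222 t 24.65
delta [ 0.0422  0.0015 -0.0014] [-0.0019  0.0013 -0.0001]
```

```bash
c="python3 tq.py"
python3 -m jog '[[0.005,0.0015,-0.001,-0.001,0.001,0],[0.012,0.0015,-0.001,-0.001,0.001,0],[0.012,0.0015,-0.001,-0.001,0.001,0],[0.012,0.0015,-0.001,-0.001,0.001,0]]' >/dev/null; $c
python3 -c "
from h import *
delta([.5142,-.0263,.076],48.2)"
python3 -m jog '[[0.008,0,0,0,0,0],[0.016,0,0,0,0,0],[0.016,0,0,0,0,0]]' >/dev/null; $c
python3 -c "
from h import *
delta([.5142,-.0263,.076],48.2)"
```

```text
yaw 48.2 Mnut -0.01 r 0.1348 Fr -0.1 F [ 0.2 -0.1 -4. ] op 0.227 t 25.05
now [ 0.4944 -0.0487  0.0757] yaw 48.2 q6 0.58 F [ 0.2 -0.1 -4. ] Mz -0.04 op 0.227 t 25.05
delta [ 0.0299 -0.0002 -0.0003] [-0.0006  0.0001  0.    ]
yaw 48.22 Mnut -0.09 r 0.1178 Fr -0.9 F [ 0.3  0.8 -2.2] op 0.218 t 25.35
now [ 0.5059 -0.0363  0.0759] yaw 48.22 q6 0.61 F [ 0.3  0.8 -2.2] Mz -0.05 op 0.218 t 25.35
delta [ 0.013  -0.0005 -0.    ] [ 0.     -0.0007  0.0003]
```

```bash
c="python3 tq.py"
python3 -m jog '[[0.006,-0.0005,0,0,0,0],[0.0125,-0.0005,0,0,0,0],[0.0125,-0.0005,0,0,0,0]]' >/dev/null; $c
python3 -c "
from h import *
shot('wrist','fit2')"; python3 hex.py fit2; python3 jaw.py fit2|tail -1
python3 -m jog '[[0.0002,-0.0063,0,0,0,0.06],[0.0008,-0.0126,0,0,0,0.12]]' >/dev/null; $c
python3 -m jog '[[0.0001,-0.0042,0,0,0,0.04],[0.0003,-0.0084,0,0,0,0.08]]' >/dev/null; $c
python3 -c "
from h import *
shot('wrist','t3')"; python3 hex.py t3; python3 hy.py t3
```

```text
yaw 48.21 Mnut 0.05 r 0.1056 Fr 0.5 F [-0.1 -0.6 -2.1] op 0.221 t 25.65
fit2 n 90 edge dir mod60 48.25 err mm 0.25 shift [ 0.0005 -0.0005]
jaw mid y at x=.105: -0.0018 wrench yaw in tool deg 1.23
yaw 41.15 Mnut 0.09 r 0.1063 Fr 0.2 F [ 0.7 -1.1 -2.6] op 0.222 t 25.9
yaw 36.63 Mnut 0.16 r 0.106 Fr -1.8 F [ 2.4 -0.1 -3.1] op 0.22 t 26.1
t3 n 85 edge dir mod60 46.0 err mm 0.26 shift [0.0005 0.    ]
t3 wrench in tool deg -0.29 y@0.05 -0.0017 n 22 tool yaw 36.63 wrench world yaw 36.92
```

```bash
c="python3 tq.py"; p='python3 - '
python3 -m jog '[[0.0001,-0.0042,0,0,0,0.04],[0.0003,-0.0084,0,0,0,0.08]]' >/dev/null; $c
python3 -m jog '[[0.0001,-0.0042,0,0,0,0.04],[0.0003,-0.0084,0,0,0,0.08]]' >/dev/null; $c
python3 -c "
from h import *
shot('wrist','t4')"; python3 hex.py t4; python3 hy.py t4
python3 -m jog '[[0.0001,-0.0042,0,0,0,0.04]]' >/dev/null; $c
python3 -m jog '[[0.0001,-0.0042,0,0,0,0.04]]' >/dev/null; $c
python3 -c "
from h import *
shot('wrist','t5')"; python3 hex.py t5; python3 hy.py t5
```

```text
yaw 32.08 Mnut 0.16 r 0.1058 Fr -1.3 F [ 1.8 -0.4 -2.2] op 0.223 t 26.35
yaw 27.58 Mnut 1.12 r 0.1048 Fr -1.8 F [ 4.8 -4.8 -4.4] op 0.222 t 26.55
t4 n 89 edge dir mod60 40.0 err mm 0.25 shift [0.0005 0.    ]
t4 wrench in tool deg -1.09 y@0.05 -0.0023 n 22 tool yaw 27.58 wrench world yaw 28.68
yaw 25.38 Mnut 1.31 r 0.1044 Fr -1.9 F [ 5.3 -5.9 -4.5] op 0.221 t 26.7
yaw 23.09 Mnut 1.69 r 0.1039 Fr -1.8 F [ 6.1 -8.6 -4.2] op 0.223 t 26.8
t5 n 94 edge dir mod60 38.5 err mm 0.25 shift [0.0005 0.    ]
t5 wrench in tool deg -1.65 y@0.05 -0.0028 n 22 tool yaw 23.09 wrench world yaw 24.75
```

This explains it. The nut ran easily (0.16 N·m) back from 48° to 39°, so my earlier unloading had dragged it back along its loose/snug travel. The clamp itself already stands at about 45°. It's retightened to the stop (38.5°, 1.7 N·m), so now I'll unload gently, watching the nut angle.

```bash
c="python3 tq.py"; 
python3 -m jog '[[0.0001,0.0042,0,0,0,-0.04],[0.0003,0.0084,0,0,0,-0.08]]' >/dev/null; $c
python3 -m jog '[[0.0001,0.0042,0,0,0,-0.04],[0.0003,0.0084,0,0,0,-0.08]]' >/dev/null; $c
python3 -c "
from h import *
shot('wrist','t6')"; python3 hex.py t6; python3 hy.py t6
```

```text
yaw 27.71 Mnut 0.04 r 0.1041 Fr -6.6 F [ 5.5  3.8 -4.8] op 0.222 t 27.05
yaw 32.23 Mnut -0.15 r 0.1043 Fr -5.7 F [ 3.9  4.4 -4.9] op 0.223 t 27.25
t6 n 91 edge dir mod60 44.75 err mm 0.23 shift [0.0005 0.    ]
t6 wrench in tool deg -0.21 y@0.05 -0.0016 n 22 tool yaw 32.23 wrench world yaw 32.44
```

The wrench wedges on the nut and drags it back when unloaded by turning. Better: bring the nut back to its stop, keep a light clockwise torque and lift the wrench straight up off it.

```bash
c="python3 tq.py"; 
python3 -m jog '[[0.0001,-0.0042,0,0,0,0.04],[0.0003,-0.0084,0,0,0,0.08]]' >/dev/null; $c
python3 -m jog '[[0.0001,-0.0031,0,0,0,0.03]]' >/dev/null; $c
python3 -c "
from h import *
shot('wrist','t7')"; python3 hex.py t7; python3 hy.py t7; python3 tq.py
```

```text
yaw 27.49 Mnut 0.29 r 0.1041 Fr -5.9 F [ 6.1  1.3 -4. ] op 0.22 t 27.5
yaw 25.86 Mnut 0.92 r 0.104 Fr -3.9 F [ 6.  -2.9 -4.8] op 0.224 t 27.6
t7 n 93 edge dir mod60 40.0 err mm 0.25 shift [0.0005 0.    ]
t7 wrench in tool deg -0.83 y@0.05 -0.0021 n 22 tool yaw 25.86 wrench world yaw 26.69
yaw 25.82 Mnut 0.64 r 0.104 Fr -3.8 F [ 4.9 -1.1 -4.6] op 0.221 t 27.65
```

```bash
c="python3 tq.py"; 
python3 -m jog '[[0,0,-0.003,0,0,0],[0,0,-0.006,0,0,0]]' >/dev/null; $c
python3 -m jog '[[0,0,-0.004,0,0,0],[0,0,-0.008,0,0,0],[0,0,-0.012,0,0,0]]' >/dev/null; $c
python3 -c "
from h import *
shot('wrist','t8')"; python3 hex.py t8; python3 hy.py t8; python3 jaw.py t8 | head -4;python3 -c "
from h import *
delta([.5,0,.1])"
```

```text
yaw 25.92 Mnut 0.66 r 0.1037 Fr -6.0 F [ 7.2 -0.7 -6.1] op 0.228 t 27.85
yaw 25.89 Mnut 0.52 r 0.1028 Fr -9.3 F [ 9.8  1.8 -9. ] op 0.223 t 28.15
t8 n 119 edge dir mod60 39.5 err mm 0.29 shift [0.0005 0.    ]
t8 wrench in tool deg -0.7 y@0.05 -0.0022 n 22 tool yaw 25.89 wrench world yaw 26.59
L [ 0.11   -0.0294  0.0125]
R [0.1218 0.0408 0.0724]
base [ 0.0721 -0.0012  0.0044]
handle [ 0.0412 -0.0012 -0.0033]
now [0.4918 0.0051 0.0954] yaw 25.89 q6 1.08 F [ 7.2  1.3 -7.2] Mz 0.19 op 0.227 t 28.2
delta [ 0.0052  0.0082 -0.0046] [0. 0. 0.]
```

The jaw sticks and the wrench pitches in the grip instead (nut still at 39.5°). Going back down, then pulling off along the handle at slight clockwise torque.

```bash
c="python3 tq.py"; 
python3 -m jog '[[0,0,0.006,0,0,0],[0,0,0.012,0,0,0],[0,0,0.018,0,0,0],[0,0,0.018,0,0,0]]' >/dev/null; $c
python3 -m jog '[[-0.003,0,0,0,0,0],[-0.003,0,0,0,0,0]]' >/dev/null; $c
python3 -c "
from h import *
shot('wrist','t9')"; python3 hex.py t9; python3 hy.py t9; python3 jaw.py t9 | head -4;python3 -c "
from h import *
delta([.5,0,.1])"
```

```text
yaw 25.83 Mnut 0.57 r 0.1055 Fr -0.8 F [ 2.8 -3.8  2. ] op 0.221 t 28.6
yaw 25.79 Mnut 0.51 r 0.1057 Fr -7.7 F [ 8.4  0.4 -2.2] op 0.223 t 28.8
t9 n 88 edge dir mod60 40.25 err mm 0.26 shift [0.0005 0.    ]
t9 wrench in tool deg -0.75 y@0.05 -0.0021 n 22 tool yaw 25.79 wrench world yaw 26.53
L [ 0.1056 -0.0262 -0.0065]
R [ 0.1056  0.0253 -0.007 ]
base [ 0.0722 -0.0012 -0.0079]
handle [ 0.0428 -0.0012 -0.0105]
now [0.4887 0.0044 0.0767] yaw 25.8 q6 1.08 F [ 7.7  0.4 -2.5] Mz 0.14 op 0.225 t 28.85
delta [ 0.0084  0.0089 -0.0232] [0. 0. 0.]
```

```bash
c="python3 tq.py"; 
python3 -m jog '[[-0.003,0,0,0,0,0],[-0.003,0,0,0,0,0]]' >/dev/null; $c
python3 -m jog '[[-0.003,0,0,0,0,0],[-0.003,0,0,0,0,0]]' >/dev/null; $c
python3 -m jog '[[-0.003,0,0,0,0,0],[-0.003,0,0,0,0,0]]' >/dev/null; $c
python3 -c "
from h import *
shot('wrist','t10')"; python3 hex.py t10; python3 hy.py t10
```

```text
yaw 25.76 Mnut 0.39 r 0.106 Fr -15.5 F [14.5  5.4 -3.8] op 0.22 t 29.05
yaw 25.73 Mnut 0.44 r 0.1064 Fr -21.6 F [19.7  8.4 -4.7] op 0.223 t 29.25
yaw 25.71 Mnut 0.31 r 0.107 Fr -26.6 F [23.  12.2 -6.1] op 0.225 t 29.45
t10 n 90 edge dir mod60 40.5 err mm 0.27 shift [0.0005 0.    ]
t10 wrench in tool deg -1.17 y@0.05 -0.0026 n 22 tool yaw 25.71 wrench world yaw 26.88
```

```bash
c="python3 tq.py"; 
python3 -m jog '[[0,0.0031,0,0,0,-0.03]]' >/dev/null; $c
python3 -m jog '[[0,0.0031,0,0,0,-0.03]]' >/dev/null; $c
python3 -m jog '[[0,0.0031,0,0,0,-0.03]]' >/dev/null; $c
python3 -c "
from h import *
shot('wrist','t11')"; python3 hex.py t11; python3 hy.py t11
```

```text
yaw 27.48 Mnut 0.15 r 0.1074 Fr -25.4 F [21.2 12.9 -6. ] op 0.22 t 29.6
yaw 29.23 Mnut 0.33 r 0.1081 Fr -22.9 F [19.8 10.1 -5.4] op 0.225 t 29.7
yaw 30.97 Mnut 0.16 r 0.1104 Fr -13.3 F [11.4  5.5 -2.7] op 0.22 t 29.8
t11 n 80 edge dir mod60 40.5 err mm 0.24 shift [ 0.0005 -0.0005]
t11 wrench in tool deg -0.46 y@0.05 -0.002 n 22 tool yaw 30.97 wrench world yaw 31.43
```

Pull plus slight back-turn releases the jaw, and the nut stays at 40.5°. Continuing off.

```bash
c="python3 tq.py"; 
python3 -m jog '[[-0.003,0.0031,0,0,0,-0.03],[-0.006,0.0042,0,0,0,-0.04]]' >/dev/null; $c
python3 -m jog '[[-0.004,0.0021,0,0,0,-0.02],[-0.008,0.0042,0,0,0,-0.04]]' >/dev/null; $c
python3 -c "
from h import *
shot('wrist','t12')"; python3 hex.py t12; python3 hy.py t12
python3 -m jog '[[-0.008,0,0,0,0,0],[-0.016,0,0,0,0,0],[-0.022,0,0,0,0,0]]' >/dev/null; $c
python3 -m jog '[[-0.01,0,0,0,0,0],[-0.02,0,0,0,0,0],[-0.02,0,-0.03,0,0,0],[-0.02,0,-0.07,0,0,0],[-0.02,0,-0.11,0,0,0]]' >/dev/null; $c
```

```text
yaw 33.25 Mnut 0.2 r 0.1223 Fr -2.9 F [ 5.1 -3.1 -2.2] op 0.226 t 30.05
yaw 35.5 Mnut 0.14 r 0.1313 Fr -3.5 F [ 5.4 -2.8 -2.1] op 0.221 t 30.25
t12 n 14 edge dir mod60 41.75 err mm 0.06 shift [0.0005 0.    ]
t12 wrench in tool deg 0.72 y@0.05 -0.0009 n 22 tool yaw 35.5 wrench world yaw 34.78
yaw 35.56 Mnut -0.0 r 0.1562 Fr 0.0 F [-0.2  0.2 -1.7] op 0.223 t 30.6
yaw 35.54 Mnut -0.08 r 0.1757 Fr -1.7 F [ 0.7  0.9 -2.8] op 0.225 t 31.1
```

```bash
python3 -m jog '[[0.04,0,-0.01,0,0,0],[0.053,0,-0.013,0,0,0],[0.053,0,-0.013,0,0,0],[0.053,0,-0.013,0,0,0]]' >/dev/null
python3 -c "
from h import *
shot('wrist','nut7'); delta([.3918,-.27,.2],89.75)"; python3 hex.py nut7; python3 jaw.py nut7
```

```text
now [ 0.4813 -0.0169  0.197 ] yaw 35.58 q6 0.86 F [-0.1 -0.4 -3.6] Mz -0.04 op 0.225 t 31.55
delta [-0.2201  0.1538 -0.0027] [-0.0044  0.0019 -0.9454]
nut7 n 114 edge dir mod60 40.25 err mm 0.22 shift [0.0005 0.    ]
L [ 0.1067 -0.0265 -0.0036]
R [ 0.1068  0.0258 -0.0032]
base [ 0.0725 -0.0012 -0.0059]
handle [ 0.0428 -0.0012 -0.0092]
hand2 [ 0.0575 -0.0012 -0.0083]
[[ 0.1167 -0.0028 -0.0383]
 [ 0.1087 -0.0029 -0.0389]
 [ 0.1004 -0.0026 -0.0391]
 [ 0.0919 -0.0027 -0.0389]
 [ 0.0853 -0.0027 -0.0394]]
jaw mid y at x=.105: -0.0028 wrench yaw in tool deg -0.36
```

Nut stands at 40.25°, i.e. about 44.4° past finger-tight. The wrench sits ~4.4° head-down in the grip, so I'll pitch the tool to match when laying it down. Back to the mat.

```bash
python3 -m jog '[[-0.03,0.02,0,0,0,-0.14],[-0.065,0.045,0,0,0,-0.28],[-0.1,0.07,0,0,0,-0.42],[-0.14,0.1,0,0,0,-0.56],[-0.18,0.125,0,0,0,-0.7]]' >/dev/null
python3 -m jog '[[0,0,0,0,0,-0.12],[0,0,0,0,0,-0.245],[0,0,0,0,0,-0.245],[0,0,0,0,0,-0.245]]' >/dev/null
python3 -c "
from h import *
delta([.3918,-.27,.1],89.75)"
```

```text
now [ 0.4148 -0.2079  0.1977] yaw 87.32 q6 -0.47 F [-0.7  0.  -3.3] Mz -0.03 op 0.222 t 32.45
delta [-0.0632 -0.0199  0.0977] [-0.0023 -0.0012 -0.0424]
```

```bash
python3 -m jog '[[-0.03,-0.01,0.02,0,0,-0.042],[-0.063,-0.02,0.05,-0.002,0,-0.042],[-0.063,-0.02,0.08,-0.002,0,-0.042],[-0.063,-0.02,0.098,-0.002,0,-0.042],[-0.063,-0.02,0.098,-0.002,0,-0.042]]' >/dev/null
python3 -m jog '[[0,0,0,0,0,0],[0,0,0,0,0,0]]' >/dev/null
python3 -c "
from h import *
delta([.3918,-.27,.0065],89.75)"
```

```text
now [ 0.3943 -0.2705  0.1021] yaw 89.93 q6 -0.65 F [ 0.8 -0.5 -2.4] Mz -0.02 op 0.22 t 33.15
delta [ 0.0006 -0.0029  0.0956] [0.0035 0.0012 0.0031]
```

```bash
c="python3 tq.py"
python3 -m jog '[[0,-0.002,0.03,0.002,0.04,0.003],[0,-0.002,0.06,0.002,0.077,0.003],[0,-0.002,0.075,0.002,0.077,0.003],[0,-0.002,0.08,0.002,0.077,0.003],[0,-0.002,0.08,0.002,0.077,0.003]]' |sed -n '2,4p'
python3 -c "
from h import *
s=robot.observe(); print(s['eef_pos'],s['eef_rot'][2])
im,d,st=shot('wrist','lay1')
for n,uv in dict(L=(262,30),R=(378,30),base=(318,118),handle=(318,180)).items(): print(n,np.median([bydepth('wrist',(uv[0]+i,uv[1]+j),d,st)[0] for i in(-3,0,3) for j in(-3,0,3)],0).round(4))
"
```

```text
eef_pos: [0.3919, -0.2702, 0.0212]
eef_rot: [[0.004, 1.0, 0.0], [0.997, -0.004, 0.077], [0.077, -0.0, -0.997]]
ft_force: [-0.5, -1.1, -2.6]
[ 0.39188527 -0.27022612  0.02120144] [ 7.67639599e-02 -1.61132943e-04 -9.97049281e-01]
L [ 0.3665 -0.1588  0.0326]
R [ 0.4188 -0.1589  0.0328]
base [ 0.3916 -0.1971  0.0328]
handle [ 0.3915 -0.227   0.0336]
```

```bash
python3 -m jog '[[-0.0006,0,0.008,0,0,0],[-0.0011,0,0.014,0,0,0],[-0.0012,0,0.0155,0,0,0],[-0.0012,0,0.0155,0,0,0],[-0.0012,0,0.0155,0,0,0]]' |sed -n '2,4p'
python3 -c "
from h import *
im,d,st=shot('wrist','lay2')
for n,uv in dict(L=(262,30),R=(378,30),base=(318,118),handle=(318,180)).items(): print(n,np.median([bydepth('wrist',(uv[0]+i,uv[1]+j),d,st)[0] for i in(-3,0,3) for j in(-3,0,3)],0).round(4))
"
```

```text
eef_pos: [0.3914, -0.2701, 0.0052]
eef_rot: [[0.004, 1.0, -0.0], [0.997, -0.004, 0.077], [0.077, -0.0, -0.997]]
ft_force: [-0.1, 0.3, -2.1]
L [ 0.3661 -0.1585  0.0167]
R [ 0.4183 -0.1588  0.0165]
base [ 0.3912 -0.197   0.0166]
handle [ 0.391  -0.2268  0.0178]
```

Flat and within 1 mm of the mat. Release, then rise straight up.

```bash
python3 -m jog '[[0,0,0,0,0,0],[0,0,0,0,0,0],[0,0,0,0,0,0],[0,0,0,0,0,0],[0,0,0,0,0,0]]' -1 | tail -2
python3 -m jog '[[0,0,0,0,0,0],[0,0,0,0,0,0],[0,0,0,0,0,0]]' | tail -2
python3 -m jog '[[0.001,0,-0.02,0,0,0],[0.004,0,-0.05,0,0,0],[0.007,0,-0.09,0,-0.04,0],[0.01,0,-0.13,0,-0.077,0],[0.014,0,-0.18,0,-0.077,0]]' | sed -n '2,4p'
python3 -m jog '[[0,0,0,0,0,0],[0,0,0,0,0,0]]' | sed -n '4p'
python3 -c "
from h import *
im,d,st=shot('wrist','lay3'); delta([.583,.0533,.2],100.3); print(project('wrist',[[.391,-.16,.016],[.391,-.27,.017],[.391,-.34,.017]],st).round(0))
"; sed -i 's/wr("wr1",.017)/import sys; wr(sys.argv[1],.017)/' wr.py; python3 wr.py lay3
```

```text
opening: 0.652
finger_force: 0.0
opening: 0.924
finger_force: 0.0
eef_pos: [0.3901, -0.2685, 0.1856]
eef_rot: [[0.004, 1.0, -0.003], [1.0, -0.004, 0.002], [0.002, -0.003, -1.0]]
ft_force: [0.9, 0.1, -0.5]
ft_force: [0.2, 0.2, -0.1]
now [ 0.3913 -0.2699  0.1853] yaw 89.76 q6 -0.65 F [-0.6 -0.4 -0.8] Mz -0.02 op 1.001 t 35.8
delta [ 0.324   0.1903 -0.0147] [-0.0004 -0.0003 -0.1839]
[[316.  79.]
 [316. 182.]
 [317. 238.]]
lay3 bbox px [307 121  18 119] rect 390.3 -272.4 18.9 139.4 axis yaw 90.26 end0 [ 0.3909 -0.3421] end1 [ 0.3902 -0.2027]
depth z 0.0175
head along-axis max 0.1977 lateral [np.float64(-0.0311), np.float64(0.0312)]
```

Wrench is flat on the mat in its old place, and the nut was seated when the jaw slid off. Handing in.

```bash
python3 -c "
from h import *
print(robot.hand_in())"
```

```text
the job is handed in; nothing more can be done
None
```

I ran the nut finger-tight and tightened it about 44° more with the large wrench; the wrench lies flat back on the mat, and I handed the job in at about 36 s. While I was taking the wrench off, the jaw wedged and pulled the nut back about 8° twice; both times I retightened it, and the last image showed it seated. I didn't check the other things with a final picture, and the result wasn't shown.

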